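# Preset the chain adjusters and clear the swingarm bench

## Task

Get this swingarm ready for its wheel: slide both aluminium axle adjusters forward along the legs, away from the open leg ends, until the front edge of each meets the yellow line across its leg. Put the axle, the brake stay bar and every wheel spacer down inside the steel parts tray, and hang every red T-wrench from the wooden block on a free hook of the rack, handle square across both prongs, without knocking the black ones hanging there or disturbing the other things on the bench.

Things in the scene. Friction and masses are not known exactly. Their poses are not given: they have to be found in the camera images.
- swingarm: black motorcycle swingarm, fixed on wooden packers. Two box legs, 28 wide, 430 long, 165 apart centre to centre, top faces at z = 75, joined by the pivot tube at the far end. Origin on the bench under the middle between the open leg ends (near the robot); x along the legs to the pivot tube, y to the left leg. Sizes in mm throughout.
- adjuster_left_edge (a point): left axle adjuster: aluminium saddle sliding along the left leg, 56 long, 42 wide; top block 16 above the leg's top face, cheeks down both sides. Point: middle of the block's lower front edge (towards the pivot), at leg-top level; axes as the swingarm. Flat back face for pushing 56 behind it. About 4 N friction; stays where left. No stop at the line: it can go 35 past it.
- adjuster_right_edge (a point): right axle adjuster on the right leg: same shape, point and behaviour as the left one
- line_left (a point): middle of the yellow scribed line (2.5 wide) across the top face of the left leg, 135 from the leg's open end; axes as the swingarm
- line_right (a point): the same on the right leg
- rack: fixed rack, blue rail with six hooks 85 apart at y = -212.5 (hook 0, rightmost), -127.5, -42.5, 42.5, 127.5, 212.5 (hook 5). Origin on the bench under the row's middle; x into the rack, y left. Hook: two level prongs 6 thick, 20 clear between, top at z = 200, from the rail (x = 35) to x = -20, where tips turn up 7. Nothing else rises above z = 200. A hung T-wrench's origin is at x = 0, z = 105.
- wrench0: T-handle socket wrench, red handle, upright in a hole (19 wide, 45 deep, 66 apart) of a fixed wooden block 50 high; may be absent. Handle bar 72 (y) x 22 (x) x 28 high; shaft 9 and socket 14 thick reach 140 below it; 180 g. Origin on the shaft axis 95 below the handle's underside (at z = 50 in the block). Hangs with its shaft between two prongs, handle across both, behind the tips.
- wrench1: another red T-wrench like wrench0, in another hole of the block; may be absent
- wrench2: another red T-wrench like wrench0, in another hole of the block; may be absent
- hung0: T-wrench with a black handle hanging loose on hook 0; may be absent (that hook is then free). Shape and origin as wrench0. Leave hanging.
- hung1: T-wrench with a black handle hanging loose on hook 1; may be absent (that hook is then free). Shape and origin as wrench0. Leave hanging.
- hung2: T-wrench with a black handle hanging loose on hook 2; may be absent (that hook is then free). Shape and origin as wrench0. Leave hanging.
- hung3: T-wrench with a black handle hanging loose on hook 3; may be absent (that hook is then free). Shape and origin as wrench0. Leave hanging.
- hung4: T-wrench with a black handle hanging loose on hook 4; may be absent (that hook is then free). Shape and origin as wrench0. Leave hanging.
- hung5: T-wrench with a black handle hanging loose on hook 5; may be absent (that hook is then free). Shape and origin as wrench0. Leave hanging.
- tray: fixed shallow steel parts tray, open on top, 190 (x) x 230 (y) outside, 36 high, walls and floor 4 thick. Origin at the centre of its underside.
- axle: steel rear axle with its nut on: shaft 15 thick, 170 long overall (x), ends 24 x 24 square, 14 (head) and 16 (brass nut) long; lies level on the mat; 300 g. Origin at its centre, 12 above what it lies on.
- stay: flat aluminium brake stay bar, 160 (x) x 24 (y) x 10 (z), dark hole at each end, lying flat on the mat; 120 g. Origin at its centre.
- spacer0: round aluminium wheel spacer, 38 across, 60 high, standing on end on the mat; may be absent; 140 g. Origin at its centre, z along its axis.
- spacer1: round aluminium wheel spacer, 38 across, 60 high, standing on end on the mat; may be absent; 140 g. Origin at its centre, z along its axis.
- oil_filter: white oil filter, 66 across, 75 high, standing between the swingarm's legs; not part of the job. Origin at the centre of its underside, as for the next three.
- carton_a: parts carton 80 (x) x 110 (y) x 60 high with a red band, far side; not part of the job
- carton_b: parts carton 70 (x) x 100 (y) x 45 high with a blue band, near the robot on the left; not part of the job
- spray: spray can 58 across, 170 high, left of the swingarm; not part of the job
There are look-alikes about, which are no part of the job. Of the things that look like the axle, take the one that is farthest from the robot's base at the start.

How it is judged:
At the end, for the whole second after the job is handed in: Each adjuster edge within 3 mm of its line; axle, bar and spacers at rest inside the tray, none propped on its rim (axle centre below 28 mm, bar 32, spacer 55 over its underside); each red wrench hanging still, within 12 mm of a hook's middle, upright within 0.15 rad, square within 0.4 rad (x of adjuster_left_edge in the frame of line_left between -0.003 and 0.003 m and x of adjuster_right_edge in the frame of line_right between -0.003 and 0.003 m and x of axle in the frame of tray between -0.085 and 0.085 m and y of axle in the frame of tray between -0.105 and 0.105 m and z of axle in the frame of tray between 0 and 0.028 m and linear speed of each of axle, stay, spacer0, spacer1, wrench0, wrench1, wrench2 below 0.03 m/s and x of stay in the frame of tray between -0.085 and 0.085 m and y of stay in the frame of tray between -0.105 and 0.105 m and z of stay in the frame of tray between 0 and 0.032 m and x of spacer0 in the frame of tray between -0.085 and 0.085 m and y of spacer0 in the frame of tray between -0.105 and 0.105 m and z of spacer0 in the frame of tray between 0 and 0.055 m and x of spacer1 in the frame of tray between -0.085 and 0.085 m and y of spacer1 in the frame of tray between -0.105 and 0.105 m and z of spacer1 in the frame of tray between 0 and 0.055 m and (y of wrench0 in the frame of rack between -0.2245 and -0.2005 m or y of wrench0 in the frame of rack between -0.1395 and -0.1155 m or y of wrench0 in the frame of rack between -0.0545 and -0.0305 m or y of wrench0 in the frame of rack between 0.0305 and 0.0545 m or y of wrench0 in the frame of rack between 0.1155 and 0.1395 m or y of wrench0 in the frame of rack between 0.2005 and 0.2245 m) and x of wrench0 in the frame of rack between -0.012 and 0.014 m and z of wrench0 in the frame of rack between 0.097 and 0.113 m and angle between each of wrench0, wrench1, wrench2's own z axis and vertical below 0.15 rad and angle between the y axis of each of wrench0, wrench1, wrench2 and the y axis of rack, either way round below 0.4 rad and (y of wrench1 in the frame of rack between -0.2245 and -0.2005 m or y of wrench1 in the frame of rack between -0.1395 and -0.1155 m or y of wrench1 in the frame of rack between -0.0545 and -0.0305 m or y of wrench1 in the frame of rack between 0.0305 and 0.0545 m or y of wrench1 in the frame of rack between 0.1155 and 0.1395 m or y of wrench1 in the frame of rack between 0.2005 and 0.2245 m) and x of wrench1 in the frame of rack between -0.012 and 0.014 m and z of wrench1 in the frame of rack between 0.097 and 0.113 m and (y of wrench2 in the frame of rack between -0.2245 and -0.2005 m or y of wrench2 in the frame of rack between -0.1395 and -0.1155 m or y of wrench2 in the frame of rack between -0.0545 and -0.0305 m or y of wrench2 in the frame of rack between 0.0305 and 0.0545 m or y of wrench2 in the frame of rack between 0.1155 and 0.1395 m or y of wrench2 in the frame of rack between 0.2005 and 0.2245 m) and x of wrench2 in the frame of rack between -0.012 and 0.014 m and z of wrench2 in the frame of rack between 0.097 and 0.113 m); the robot touches nothing.
It fails at once if a wrench already hanging on the rack is knocked more than 20 mm out of place (distance of any of hung0, hung1, hung2, hung3, hung4, hung5 from where it was at the start of the episode above 0.02 m).
It fails at once if the oil filter, a carton or the spray can is shifted more than 30 mm (distance of any of oil_filter, carton_a, carton_b, spray from where it was at the start of the episode above 0.03 m).
Of wrench0, wrench1, wrench2 only 2 to 3 are there at a start; the rules pass over those that are not, and their reading is None.
Of hung0, hung1, hung2, hung3, hung4, hung5 only 3 to 3 are there at a start; the rules pass over those that are not, and their reading is None.
Of spacer0, spacer1 only 1 to 2 are there at a start; the rules pass over those that are not, and their reading is None.
At some moment in a run one of axle, stay, spacer0, spacer1 may be knocked a few centimetres aside while the robot is not near it.
It also fails if it takes over 210 s, if anything falls off the work surface, if the arm or the gripper's body presses on something with over 40 N, if the wrist force passes 120 N, or if a joint passes its speed limit or range.

## Robot

A 7-joint arm with a two-finger parallel gripper is mounted at the origin on the work surface. World frame = base frame: x ahead of the robot, y to its left, z up, the work surface at z = 0. Lengths are in m, angles in rad, forces in N, time in s.
With the tool pointing down it reaches from about 0.4 to 0.875 m from the base axis. Payload 19.3 kg.
Tool frame: the origin (TCP) lies between the finger pads; the fingertips stand 17 mm ahead of it and the grasp point (between the pads) lies 2 mm behind it; z points along the fingers, x is the direction in which the jaws open and shut, and the axes are right-handed (so a half turn about z gives the same grasp; the last joint's range is limited). The gripper opens to 85 mm and grips with 20 to 120 N. Pads are 22 mm wide; open, the fingers measure 114 mm over their backs; the gripper's body (76 mm by 85 mm) begins 54 mm behind the grasp point. The pads swing forward as they close: fully open they stand 13 mm farther back than shut.
Start: joints at [-1.297, 0.521, -0.036, 1.599, 0.021, 1.021, -0.113], TCP at [0.211, 0.588, 0.248] pointing down, gripper open.
Joint ranges: [-2.91, 2.91], [-0.3, 2.13], [-1.5, 1.42], [0.17, 2.43], [-1.26, 4.41], [0.16, 1.93], [-2.52, 2.52]. Speed limits (rad/s): [1.89, 1.89, 2.39, 2.39, 3.01, 3.01, 3.01].

## Interface

Orientations are given as [roll, pitch, yaw] about the fixed x, y, z axes, in that order (R = Rz(yaw) Ry(pitch) Rx(roll)).
In Python, from workcell import bot gives the robot as it stands. The module is installed in compiled form; this text tells all that it offers.
- The arm moves only by the tool arm_command, never from a script. Its argument "targets" is a list of rows, each a list of 6 numbers: the shift along the tool's x, y, z in mm, then the turn, a rotation vector about the tool's x, y, z in degrees. In form: [[x, y, z, wx, wy, wz], ...]. A call has 1 to 8 rows; each row shifts and turns the pose as measured when the row begins, along the tool's axes as they then stand; what a row does not reach is not made up. A row lasts 1/10 s, in which the tool goes at most 50 mm and 8.59 degrees, less where a joint would pass 70% of its speed; a pose out of reach is approached as far as the arm can. A call is refused whole if a number of a shift passes 50 or a number of a turn 8.59, either way. A call with a gripper value outside its range is refused whole. "grip" is the opening in per cent of the stroke, from 0 (shut) to 100 (fully open), set as the call begins (left out, the last holds). The fingers move at their own pace and stop on an object; "grip_force" is the grip in N (left out, the last holds). Time passes only in rows, so rows that do not move let the fingers close. It gives the time, the measured TCP pose, the force and the opening at its end, in the units of the state.
- bot.observe(): the state, without advancing time (a new reading comes with each control period).
- bot.grab_frame(name): name is "side" or "top"; returns a dict with "color" (420x560x3 uint8, red, green, blue), "depth" (420x560 float32, m along the optical axis (not along the pixel's ray), 0 where there is no reading), "fov_y" (degrees; the focal length in pixels is half the picture's height over the tangent of half this angle, whatever the lens; pixels are square), "cx", "cy" (the principal point, pixels), "D" ([k1, k2, p1, p2, k3] as OpenCV has them; the pictures are not rectified), "R" (3x3) and "t" (3): a world point X has camera coordinates R X + t. Camera axes: x right, y down, z forward; pixel columns grow to the right and rows downward; lengths in m; the calibration is good to about 2 mm. A picture is of the moment at which its call begins.
- bot.job_done(): hands the job in, once; it reports no verdict.
The state is a dict: "clock": time; "qpos": joint angles; "qd": joint speeds; "joint_efforts": joint torques, N m; "position": TCP position; "tool_rot": TCP orientation; "force": force on the tool from outside, world axes, zero at the start; "moment": the same for the moment, N m; "grip_width": finger opening in m.
Only numpy, scipy, OpenCV 4.12 (cv2) and the standard library are available. Lean on these libraries where they do the work, as an engineer would, in place of code of your own. Each camera call takes 0.05 s, during which the arm holds its last target. There are 200 camera calls.

## Working session

There is one attempt and no reset: what is moved stays moved. The work goes in short steps, Python scripts to look and compute and a tool call to move; the robot and the scene stay as the last step left them, time stands still between calls to the robot, and variables do not carry over. Pictures are saved under pics/ and viewed, about 12 in all and at most 16, crops included, and the job is handed in when it is done.

Besides the shell and the picture viewer there is one more tool, called after ">>>" as name(argument=value, ...), one argument or row to a line, values as JSON. arm_command: Moves the arm, as the interface text tells. Its arguments: {"type":"object","properties":{"targets":{"type":"array"},"grip":{"type":"number"},"grip_force":{"type":"number"}},"required":["targets"]}

```bash
mkdir -p pics; cat > h.py <<'E'
import numpy as np, cv2
from workcell import bot
from scipy.spatial.transform import Rotation as Ro
def grab(n,save=None):
    f=bot.grab_frame(n)
    if save: cv2.imwrite('pics/'+save,f['color'][:,:,::-1])
    f['K']=np.array([[210/np.tan(np.radians(f['fov_y']/2)),0,f['cx']],[0,210/np.tan(np.radians(f['fov_y']/2)),f['cy']],[0,0,1]])
    f['R']=np.array(f['R']);f['t']=np.array(f['t']);f['D']=np.array(f['D'],float)
    return f
def rays(f,uv):
    n=cv2.undistortPoints(np.array(uv,float).reshape(-1,1,2),f['K'],f['D']).reshape(-1,2)
    return np.c_[n,np.ones(len(n))]
def plane(f,uv,z):
    d=rays(f,uv)@f['R']; c=-f['R'].T@f['t']
    return c+d*((z-c[2])/d[:,2])[:,None]
def cloud(f):
    v,u=np.mgrid[:420,:560]
    d=rays(f,np.c_[u.ravel(),v.ravel()])*f['depth'].reshape(-1,1)
    return ((d-f['t'])@f['R']).reshape(420,560,3)
def proj(f,X):
    return cv2.projectPoints(np.array(X,float).reshape(-1,1,3),cv2.Rodrigues(f['R'])[0],f['t'],f['K'],f['D'])[0].reshape(-1,2)
def st():
    s=bot.observe()
    print('t',s['clock'],'p',np.round(s['position'],4),'rpy',np.round(s['tool_rot'],3),'F',np.round(s['force'],1),'w',s['grip_width'])
    return s
def rel(s,P,yaw=None):
    """tool-frame shift mm to world P; yaw err of jaw axis deg"""
    R=Ro.from_euler('xyz',s['tool_rot']).as_matrix()
    print('shift',np.round(R.T@(np.array(P)-s['position'])*1000,1))
E
python3 - <<'E'
from h import *
s=st(); print(s['qpos'])
for n in('top','side'):
    f=grab(n,n+'0.png'); print(n,f['fov_y'],f['cx'],f['cy'],f['D'],-f['R'].T@f['t'],f['R'][2])
    np.save(n+'0.npy',f,allow_pickle=True)
E
```

```text
t 0.0 p [0.2106 0.5881 0.2477] rpy [3.142e+00 1.000e-03 1.227e+00] F [-0.  -0.9 -0.6] w 0.08514394667440409
[-1.29720343  0.52200784 -0.0363215   1.59999152  0.02120058  1.02111178
 -0.112797  ]
top 46.60167588734958 284.78183692455247 210.5430307636173 [-0.09767612  0.          0.          0.          0.        ] [0.23215371 0.01914323 1.50684461] [ 0.19357658  0.00838653 -0.98104932]
side 57.24326478265956 277.76936357984675 208.10353891434562 [-0.07794744  0.          0.          0.          0.        ] [ 0.19033269 -0.84665175  0.65967019] [ 0.29636412  0.81159019 -0.50347757]
```

View pics/top0.png

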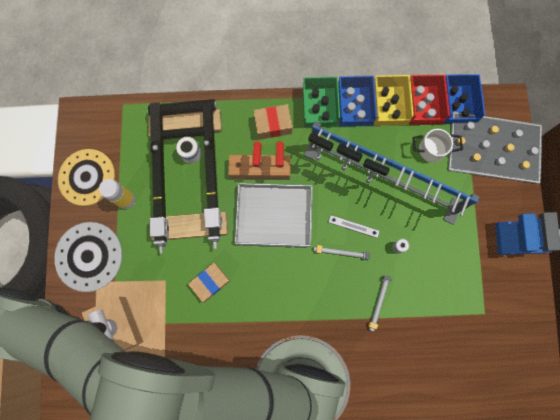

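View pics/side0.png

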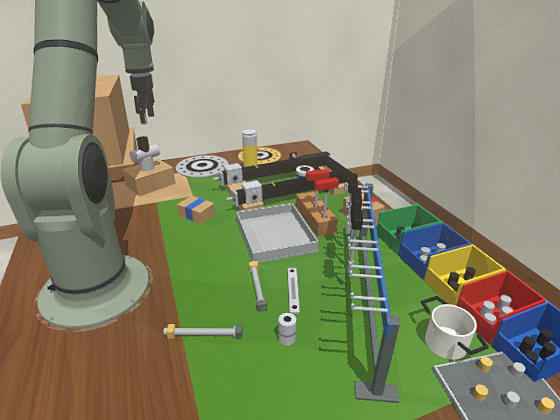

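The top view shows the axle candidates at (343,253) and (380,303), the stay at (354,226), the spacer at (401,246), and two red wrenches at (257,155) and (280,153). Black wrenches hang on the three left hooks, and the adjusters are at (158,228) and (212,217).

```bash
python3 - <<'E'
from h import *
f=np.load('top0.npy',allow_pickle=True).item(); g=np.load('side0.npy',allow_pickle=True).item()
P=cloud(f); hsv=cv2.cvtColor(f['color'],cv2.COLOR_RGB2HSV); H,S,V=hsv[...,0].astype(int),hsv[...,1],hsv[...,2]
z=P[...,2]
print('depth valid',(f['depth']>0).mean(), 'mat z',np.median(z[280:300,300:340]))
def box(x0,y0,x1,y1):
    m=np.zeros((420,560),bool); m[y0:y1,x0:x1]=1; return m
def rep(n,m,show=1):
    m=cv2.morphologyEx(m.astype(np.uint8),cv2.MORPH_OPEN,np.ones((2,2)))
    k,l,stt,c=cv2.connectedComponentsWithStats(m)
    for i in range(1,k):
        if stt[i,4]<25: continue
        q=P[l==i]; zz=np.median(q[:,2]); vu=np.argwhere(l==i)[:,::-1]
        w=plane(f,vu,zz)[:,:2].astype(np.float32); r=cv2.minAreaRect(w*1000)
        print(n,stt[i,4],'px',np.round(c[i]),'z',np.round(np.percentile(q[:,2],[10,50,90]),3),'rect',np.round(r[0],1),np.round(r[1],1),round(r[2],1))
green=(H>40)&(H<80)&(S>80)
rep('red',((H<5)|(H>174))&(S>150)&(V>90)&box(225,100,300,180))
rep('parts',~green&(z>0.006)&box(300,210,425,335)&(S<90)&(V>90))
rep('brass',(H>12)&(H<30)&(S>90)&box(300,210,425,335))
rep('tray',~green&box(230,178,318,252)&(z<0.05)&(z>-.005))
rep('traywall',~green&box(230,178,318,252)&(z<0.05)&(z>0.025))
rep('block',(z>0.035)&(z<0.06)&box(222,145,297,185))
rep('adj',(z>0.083)&(z<0.1)&box(140,195,230,250))
rep('yellow',(H>20)&(H<35)&(S>120)&box(140,180,225,215))
rep('leg',(z>0.065)&(z<0.083)&box(140,140,225,260))
rep('blue',(H>100)&(H<125)&(S>120)&box(300,115,480,220)&(z>0.1))
rep('filter',(z>0.06)&box(172,132,202,165))
rep('hungblack',(V<60)&(z>0.19)&box(300,120,395,185))
im=cv2.resize(f['color'][90:260,130:290],None,fx=5,fy=5,interpolation=cv2.INTER_CUBIC)[:,:,::-1]
cv2.imwrite('pics/a.png',cv2.resize(im,(560,595)))
im=cv2.resize(f['color'][110:240,295:485],None,fx=4.2,fy=4.2,interpolation=cv2.INTER_CUBIC)[:,:,::-1]
cv2.imwrite('pics/b.png',im)
E
```

```text
depth valid 0.9959056122448979 mat z 0.0010958897945645349
red 227 px [274. 120.] z [0.054 0.06  0.065] rect [807.8  59. ] [82.8 29.1] 8.2
red 153 px [257. 155.] z [0.077 0.172 0.177] rect [661.3 104.5] [18.8 69.1] 85.7
red 148 px [280. 155.] z [0.048 0.172 0.176] rect [658.1  39.9] [17.1 71.8] 88.5
parts 307 px [354. 227.] z [0.004 0.01  0.014] rect [ 468.4 -183.5] [160.6  24.2] 70.6
parts 49 px [310. 233.] z [-0.001  0.03   0.038] rect [454.5 -43.6] [ 6.1 68.1] 87.9
parts 132 px [402. 246.] z [0.003 0.059 0.064] rect [ 398.8 -317. ] [35.6 39.1] 42.1
parts 254 px [348. 254.] z [0.002 0.018 0.024] rect [ 383.8 -151.7] [147.9  23.2] 82.5
parts 254 px [382. 299.] z [0.001 0.019 0.025] rect [ 241.3 -254.8] [ 21.5 145.6] 71.3
brass 40 px [320. 250.] z [0.006 0.023 0.027] rect [399.3 -71.5] [14.  25.3] 78.4
brass 52 px [323. 322.] z [-0.005 -0.001  0.004] rect [180.8 -74.6] [66.7  9. ] 88.3
brass 64 px [306. 326.] z [-0.003  0.001  0.005] rect [173.1 -25.3] [31.  30.7] 16.5
brass 65 px [374. 326.] z [-0.002  0.018  0.028] rect [ 165.2 -223.7] [34.7 18.5] 78.7
tray 26 px [284. 180.] z [-0.
[... 2038 characters left out ...]
1] [14.7 11.6] 88.5
blue 89 px [451. 190.] z [0.174 0.189 0.198] rect [ 536.  -433.9] [49.7 14.5] 60.9
blue 32 px [464. 197.] z [0.167 0.19  0.199] rect [ 517.3 -472.2] [15.6 16.8] 41.4
blue 37 px [473. 201.] z [0.007 0.188 0.198] rect [ 503.6 -495.1] [21.6 17.6] 48.1
filter 105 px [184. 135.] z [0.055 0.063 0.067] rect [766.4 337.5] [79.9 16.6] 87.8
filter 354 px [188. 148.] z [0.063 0.075 0.08 ] rect [720.7 326. ] [65.4 62.7] 0.7
hungblack 216 px [321. 143.] z [0.207 0.226 0.231] rect [673.1 -76. ] [68.4 27.2] 60.3
hungblack 225 px [350. 154.] z [0.21  0.226 0.231] rect [ 638.9 -152.8] [67.5 27.7] 61.9
hungblack 215 px [377. 168.] z [0.209 0.226 0.231] rect [ 596.1 -223.7] [68.2 25.2] 64.2
```

View pics/a.png

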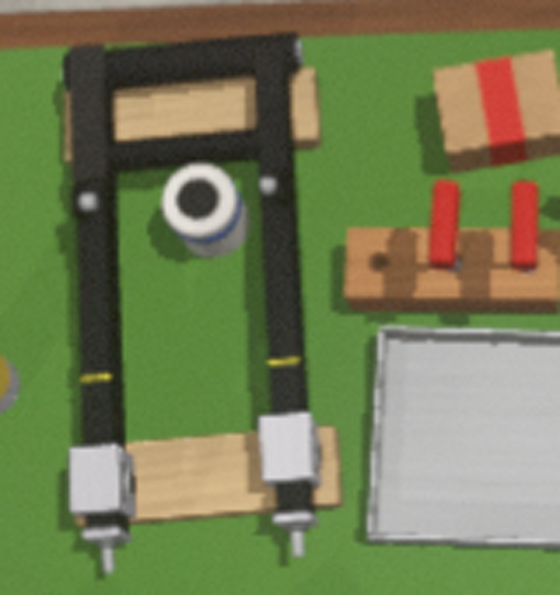

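View pics/b.png

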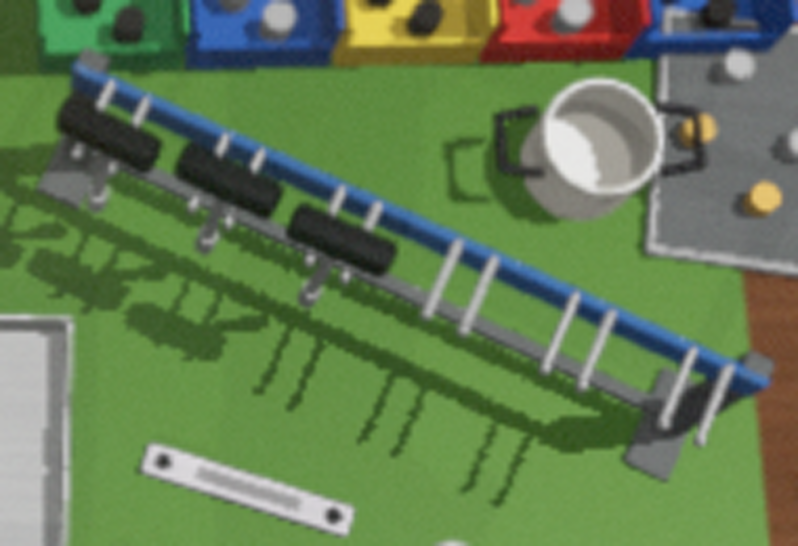

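Crop a shows yellow lines at about (96,377) and (283,361), adjusters at (98,480) and (287,447), and red wrenches in the middle and right holes, with the left hole empty. Crop b shows black wrenches on hooks 3–5 and hooks 0–2 free. Next I'll refine the numbers.

```bash
cat >> h.py <<'E'
def hsvof(f):
    h=cv2.cvtColor(f['color'],cv2.COLOR_RGB2HSV).astype(int); return h[...,0],h[...,1],h[...,2]
def blob(f,m,z,nmin=6,name=''):
    """print centre, axis (deg), extents of largest blobs of mask at plane z"""
    k,l,s,c=cv2.connectedComponentsWithStats(m.astype(np.uint8)); out=[]
    for i in range(1,k):
        if s[i,4]<nmin: continue
        w=plane(f,np.argwhere(l==i)[:,::-1],z)[:,:2]; r=cv2.minAreaRect((w*1000).astype(np.float32))
        d=np.linalg.svd(w-w.mean(0))[2][0] if len(w)<3000 else [1,0]
        print(name,s[i,4],'mean',np.round(w.mean(0)*1000,1),'rect',np.round(r[0],1),np.round(r[1],1),'axis',round(np.degrees(np.arctan2(d[1],d[0]))%180,1)); out.append(w)
    return out
def bx(x0,y0,x1,y1):
    m=np.zeros((420,560),bool); m[y0:y1,x0:x1]=1; return m
def plan(x,y,z,yaw,keep=False,dmax=45,amax=8):
    """rows from here to pointing-down pose; yaw deg of jaw axis, mod 180 nearest to azimuth+0"""
    s=st(); R0=Ro.from_euler('xyz',s['tool_rot']); p0=np.array(s['position']); cy=np.degrees(s['tool_rot'][2])
    az=np.degrees(np.arctan2(y,x)); yw=az+((yaw-az+90)%180-90)
    R1=Ro.from_euler('xyz',[np.pi,0,np.radians(yw)]); p1=np.array([x,y,z])
    v=(R0.inv()*R1).as_rotvec(degrees=True)
    n=max(1,int(np.ceil(max(np.linalg.norm(p1-p0)*1000/dmax,np.linalg.norm(v)/amax))))
    print('yaw',round(cy,1),'->',round(yw,1),'n',n,'q7',round(s['qpos'][6],2)); rows=[]
    for k in range(n):
        Rk=R0*Ro.from_rotvec(v*k/n,degrees=True); d=Rk.inv().apply((p1-p0)/n)*1000
        rows.append([float(round(a,1)) for a in [*d,*(v/n)]])
    for i in range(0,n,8): print([[a+0.0 for a in r] for r in rows[i:i+8]])
E
python3 - <<'E'
from h import *
f=np.load('top0.npy',allow_pickle=True).item(); P=cloud(f); z=P[...,2]; H,S,V=hsvof(f); im=f['color'].astype(int)
blob(f,(z>.160)&(im[...,0]>110)&(S>140)&bx(245,135,295,175),.173,name='handle')
blob(f,(H>15)&(H<40)&(S>90)&(V>80)&bx(145,180,220,205)&(z>.06),.075,name='line')
blob(f,(V>150)&(z>.083)&(S<60)&bx(140,195,230,250),.091,30,name='adjtop')
blob(f,(z>.06)&(V<60)&bx(148,150,170,205),.075,100,'legL'); blob(f,(z>.06)&(V<60)&bx(200,150,220,205),.075,100,'legR')
blob(f,(z>.016)&(z<.04)&bx(308,240,375,268),.02,30,'axle?')
pr=blob(f,(z>.17)&(V>130)&(S<70)&bx(370,150,475,225),.2,8,'prong')
blob(f,(z>.215)&bx(300,120,395,185),.228,60,'hung')
blob(f,(H>100)&(H<125)&(S>120)&(z>.15)&bx(300,115,480,220),.2,60,'rail')
# tray rims from bright mask edges
blob(f,(H<40)|(H>80)|(S<80),0,1) if 0 else None
E
```

```text
handle 191 mean [664.9 108.3] rect [665.5 108.2] [22.4 72.8] axis 174.9
handle 173 mean [661.3  43. ] rect [660.8  44.1] [20.  71.8] axis 177.6
line 27 mean [575.5 255.2] rect [575.3 254.9] [27.4  6.2] axis 92.2
line 24 mean [566.4 419.2] rect [566.6 419. ] [ 7.8 25.1] axis 96.7
adjtop 250 mean [497.5 249.2] rect [498.2 249. ] [54.7 38.8] axis 1.9
adjtop 253 mean [474.8 413.7] rect [475.4 413.8] [54.5 39.4] axis 1.2
legL 495 mean [635.1 420.1] rect [632.3 419.5] [175.3  32.4] axis 4.3
legR 376 mean [648.7 256.8] rect [646.8 256.8] [132.3  28.9] axis 2.7
axle? 249 mean [ 391.1 -140. ] rect [ 391.3 -138.3] [170.2  23.9] axis 80.0
prong 14 mean [ 634.9 -225.6] rect [ 635.3 -226.1] [ 5.  18.5] axis 154.2
prong 16 mean [ 624.  -249.4] rect [ 623.5 -249.3] [ 6.2 18.6] axis 155.7
prong 44 mean [ 579.6 -293.1] rect [ 579.1 -292.7] [ 6.2 56.2] axis 153.2
prong 45 mean [ 568.2 -315.5] rect [ 567.2 -315.2] [ 7.9 57.4] axis 152.5
prong 44 mean [ 541.3 -368. ] rect [ 541.5 -368. ] [ 6.3 58.7] axis 152.4
prong 46 mean [ 528.7 -391.2] rect [ 528.6 -390.9] [ 6.7 56. ] axis 153.0
prong 42 mean [ 502.3 -443.5] rect [ 501.5 -442.6] [ 6.8 55.9] axis 152.1
prong 45 mean [ 489.2 -466.6] rect [ 488.9 -466.5] [ 6.2 57.1] axis 152.8
hung 226 mean [677.5 -72.4] rect [676.9 -72.1] [71.9 25.9] axis 61.0
hung 227 mean [ 642.8 -150.2] rect [ 642.5 -149.9] [71.1 25.8] axis 62.2
hung 230 mean [ 600.7 -222.6] rect [ 599.9 -222.1] [72.  26.6] axis 63.5
rail 82 mean [ 692.  -127.4] rect [ 692.1 -126.1] [49.2 15.9] axis 61.5
rail 86 mean [ 653.3 -202.3] rect [ 652.5 -202.1] [48.9 15.9] axis 63.1
rail 84 mean [ 614.1 -277.7] rect [ 614.8 -277.2] [47.2 14.5] axis 61.6
rail 90 mean [ 575.4 -353. ] rect [ 575.8 -352. ] [49.4 14.4] axis 61.6
rail 90 mean [ 536.2 -428.5] rect [ 536.5 -427.7] [49.3 14.4] axis 62.2
```

```bash
python3 -c "
from h import *
plan(.475,.4138,.16,93.2)"
```

```text
t 0.1 p [0.2106 0.5881 0.2478] rpy [3.142e+00 1.000e-03 1.227e+00] F [ 0.3 -0.3 -0.2] w 0.0852720575191732
yaw 70.3 -> 93.2 n 8 q7 -0.11
[[-9.4, 38.5, 11.0, 0.0, 0.0, -2.9], [-11.3, 37.9, 11.0, 0.0, 0.0, -2.9], [-13.2, 37.3, 11.0, 0.0, 0.0, -2.9], [-15.0, 36.6, 11.0, 0.0, 0.0, -2.9], [-16.8, 35.8, 11.0, 0.0, 0.0, -2.9], [-18.6, 34.9, 11.0, 0.0, 0.0, -2.9], [-20.3, 34.0, 11.0, 0.0, 0.0, -2.9], [-22.0, 32.9, 11.0, 0.0, 0.0, -2.9]]
```

>>> arm_command(
  targets=[
    [-9,38,11,0,0,-2.9],
    [-11,38,11,0,0,-2.9],
    [-13,37,11,0,0,-2.9],
    [-15,37,11,0,0,-2.9],
    [-17,36,11,0,0,-2.9],
    [-18,35,11,0,0,-2.9],
    [-20,34,11,0,0,-2.9],
    [-22,33,11,0,0,-2.9],
  ],
  grip=80,
)

```text
clock: 0.9
position: [0.4796, 0.4163, 0.155]
tool_rot: [-3.138, -0.0, 1.659]
force: [0.1, -0.0, 0.9]
grip_width: 0.0678
```

```bash
python3 -c "
from h import *
plan(.475,.4138,.088,93.2,dmax=20)"
```

```text
t 0.9 p [0.4796 0.4163 0.155 ] rpy [-3.138 -0.     1.659] F [ 0.1 -0.   0.9] w 0.06781045401524712
yaw 95.0 -> 93.2 n 4 q7 0.78
[[-0.5, -1.1, 16.7, -0.1, 0.0, 0.5], [-0.5, -1.2, 16.7, -0.1, 0.0, 0.5], [-0.5, -1.2, 16.7, -0.1, 0.0, 0.5], [-0.5, -1.2, 16.7, -0.1, 0.0, 0.5]]
```

>>> arm_command(
  targets=[
    [-1,-1,17,0,0,0.5],
    [-1,-1,17,0,0,0.5],
    [0,-1,17,0,0,0.5],
    [0,-1,16,0,0,0.3],
    [0,0,0,0,0,0],
  ],
)

```text
clock: 1.4
position: [0.4814, 0.4059, 0.0823]
tool_rot: [-3.136, 0.005, 1.618]
force: [-0.2, -0.5, 0.2]
grip_width: 0.0686
```

>>> arm_command(
  targets=[
    [0,0,0,0,0,0],
    [0,0,0,0,0,0],
    [0,0,0,0,0,0],
    [0,0,0,0,0,0],
    [0,0,0,0,0,0],
  ],
  grip=0,
  grip_force=25,
)

```text
clock: 1.9
position: [0.4809, 0.4161, 0.0861]
tool_rot: [-3.141, -0.01, 1.624]
force: [2.7, 3.5, -15.6]
grip_width: 0.0415
```

```bash
python3 -c "
from h import *
s=st();grab('top','adjL.png');f=grab('top')
im=cv2.resize(f['color'][165:265,120:260],None,fx=5,fy=5,interpolation=cv2.INTER_CUBIC)[:,:,::-1]
cv2.imwrite('pics/c.png',im)
p=np.array(s['position']); plan(p[0]+.060*.9985,p[1]+.060*.0555,p[2],93.2,dmax=15)"
```

```text
t 1.9 p [0.4809 0.4161 0.0861] rpy [-3.141 -0.01   1.624] F [  2.7   3.5 -15.6] w 0.0414920353189527
t 2.0 p [0.4809 0.4162 0.0861] rpy [-3.141 -0.01   1.624] F [  3.2   3.8 -15.1] w 0.04138568666673755
yaw 93.1 -> 93.2 n 5 q7 0.74
[[0.0, 12.0, 0.0, 0.0, -0.1, 0.0], [0.0, 12.0, 0.0, 0.0, -0.1, 0.0], [0.0, 12.0, 0.0, 0.0, -0.1, 0.0], [0.0, 12.0, 0.0, 0.0, -0.1, 0.0], [0.0, 12.0, 0.0, 0.0, -0.1, 0.0]]
```

View pics/c.png

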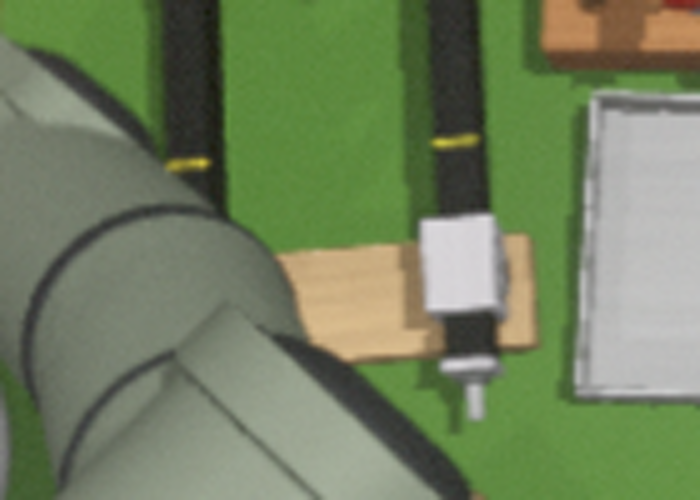

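The arm hides the left adjuster from above (right line at (455,141), right adjuster at (460,263)). The jaw width of 41.5 mm shows it is gripped, so I'll drag it.

>>> arm_command(
  targets=[
    [0,12,0,0,0,0],
    [0,12,0,0,0,0],
    [0,12,0,0,0,0],
    [0,12,0,0,0,0],
    [0,10,0,0,0,0],
    [0,0,0,0,0,0],
  ],
)

```text
clock: 2.6
position: [0.5351, 0.4193, 0.0861]
tool_rot: [-3.13, -0.007, 1.626]
force: [4.2, 2.8, -13.3]
grip_width: 0.0417
```

```bash
python3 -c "
from h import *
s=st();f=grab('side','s1.png')
u=proj(f,[[.56,.42,.08]])[0]; print(u); x,y=map(int,u)
cv2.imwrite('pics/d.png',cv2.resize(f['color'][y-45:y+45,x-60:x+60],None,fx=6,fy=6,interpolation=cv2.INTER_CUBIC)[:,:,::-1])"
```

```text
t 2.6 p [0.5351 0.4193 0.0861] rpy [-3.13  -0.007  1.626] F [  4.2   2.8 -13.3] w 0.04171627393200624
[254.18985412 164.60288318]
```

View pics/d.png

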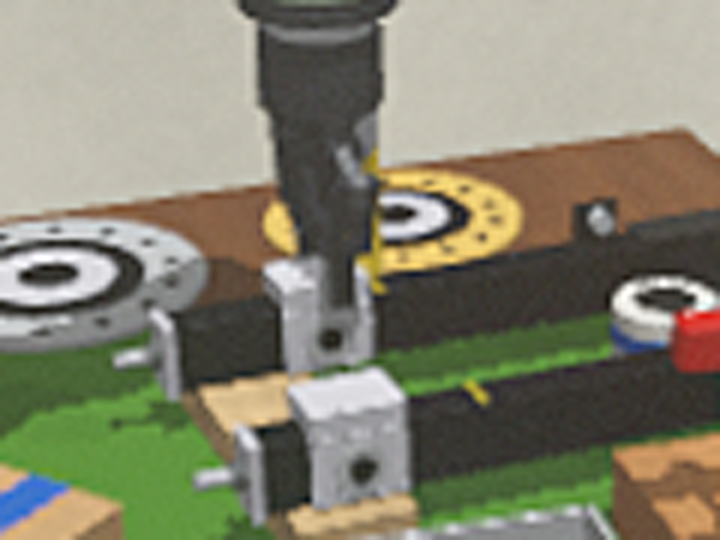

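The side crop shows the left adjuster front at about x=375 and the yellow line just ahead at (378,285), so it is nearly there.

>>> arm_command(
  targets=[
    [0,5,0,0,0,0],
    [0,4,0,0,0,0],
    [0,0,0,0,0,0],
    [0,0,0,0,0,0],
  ],
)

```text
clock: 3.05
position: [0.5425, 0.4198, 0.0861]
tool_rot: [-3.128, -0.007, 1.627]
force: [-2.0, 1.3, -9.4]
grip_width: 0.0417
```

>>> arm_command(
  targets=[
    [0,0,0,0,0,0],
    [0,0,0,0,0,0],
    [0,0,-15,0,0,0],
    [0,0,-40,0,0,0],
    [10,-30,-30,0,0,0],
    [40,-20,0,0,0,0],
  ],
  grip=80,
)

```text
clock: 3.65
position: [0.4959, 0.4621, 0.1808]
tool_rot: [-3.134, -0.007, 1.618]
force: [1.3, 1.3, 1.1]
grip_width: 0.0683
```

```bash
python3 -c "
from h import *
plan(.498,.2495,.17,93.2)"
```

```text
t 3.65 p [0.4959 0.4621 0.1808] rpy [-3.134 -0.007  1.618] F [1.3 1.3 1.1] w 0.06833094339428257
yaw 92.7 -> 93.2 n 5 q7 0.73
[[-42.5, -1.6, 1.9, -0.1, -0.1, -0.1], [-42.5, -1.6, 2.0, -0.1, -0.1, -0.1], [-42.5, -1.7, 2.0, -0.1, -0.1, -0.1], [-42.5, -1.8, 2.1, -0.1, -0.1, -0.1], [-42.5, -1.9, 2.1, -0.1, -0.1, -0.1]]
```

>>> arm_command(
  targets=[
    [-43,-2,2,0,0,0],
    [-43,-2,2,0,0,0],
    [-43,-2,2,0,0,0],
    [-43,-2,2,0,0,0],
    [-43,-2,2,0,0,0],
    [0,0,0,0,0,0],
  ],
)

```text
clock: 4.25
position: [0.4934, 0.2505, 0.1785]
tool_rot: [3.139, -0.018, 1.632]
force: [0.8, 1.1, 0.0]
grip_width: 0.0683
```

```bash
python3 -c "
from h import *
plan(.498,.2495,.087,93.2,dmax=20)
f=grab('top'); P=cloud(f); z=P[...,2]; H,S,V=hsvof(f)
blob(f,(H>15)&(H<40)&(S>90)&(V>80)&bx(145,180,175,205)&(z>.06),.075,3,name='line')
blob(f,(V>150)&(z>.083)&(z<.11)&(S<60)&bx(140,180,180,250),.091,30,name='adjtop')
im=cv2.resize(f['color'][170:250,130:240],None,fx=6,fy=6,interpolation=cv2.INTER_CUBIC)[:,:,::-1]
cv2.imwrite('pics/e.png',im)
"
```

```text
t 4.25 p [0.4934 0.2505 0.1785] rpy [ 3.139 -0.018  1.632] F [0.8 1.1 0. ] w 0.06826892500790444
yaw 93.5 -> 93.2 n 5 q7 1.0
[[-0.6, 0.8, 18.3, 0.0, -0.2, 0.1], [-0.5, 0.9, 18.3, 0.0, -0.2, 0.1], [-0.5, 0.9, 18.3, 0.0, -0.2, 0.1], [-0.4, 0.9, 18.3, 0.0, -0.2, 0.1], [-0.3, 0.9, 18.3, 0.0, -0.2, 0.1]]
adjtop 110 mean [541.7 426.5] rect [538.6 424.4] [47.3 27.4] axis 11.3
```

View pics/e.png

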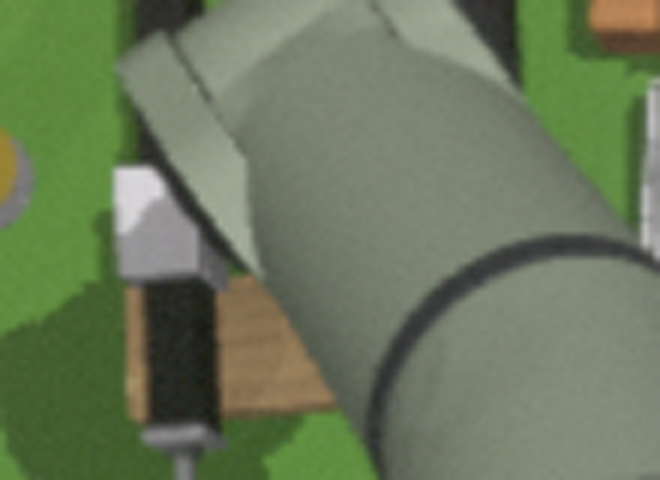

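The left adjuster, at about (165,220), is partly hidden by the arm, so I'll check it when clear. Next is the right one.

>>> arm_command(
  targets=[
    [0,1,18,0,0,0],
    [0,1,18,0,0,0],
    [-1,1,18,0,0,0],
    [0,1,18,0,0,0],
    [0,1,18,0,0,0],
    [0,0,0,0,0,0],
  ],
)

```text
clock: 4.9
position: [0.5024, 0.2623, 0.0939]
tool_rot: [3.127, -0.027, 1.638]
force: [-0.4, -1.1, -0.5]
grip_width: 0.0686
```

>>> arm_command(
  targets=[
    [0,0,0,0,0,0],
    [0,0,0,0,0,0],
    [0,0,0,0,0,0],
    [0,0,0,0,0,0],
    [0,0,0,0,0,0],
  ],
  grip=0,
)

```text
clock: 5.4
position: [0.503, 0.252, 0.0975]
tool_rot: [3.131, -0.012, 1.631]
force: [3.2, 3.5, -31.6]
grip_width: 0.041
```

>>> arm_command(
  targets=[
    [0,12,0,0,0,0],
    [0,12,0,0,0,0],
    [0,12,0,0,0,0],
    [0,9,0,0,0,0],
    [0,0,0,0,0,0],
    [0,0,0,0,0,0],
  ],
)

```text
clock: 6.0
position: [0.5412, 0.2543, 0.0976]
tool_rot: [-3.136, -0.006, 1.633]
force: [3.9, 0.6, -25.2]
grip_width: 0.0408
```

>>> arm_command(
  targets=[
    [0,7,0,0,0,0],
    [0,5,0,0,0,0],
    [0,0,0,0,0,0],
    [0,0,0,0,0,0],
  ],
)

```text
clock: 6.4
position: [0.5513, 0.255, 0.0976]
tool_rot: [-3.133, -0.005, 1.634]
force: [-0.4, -1.2, -20.8]
grip_width: 0.0411
```

>>> arm_command(
  targets=[
    [0,0,0,0,0,0],
    [0,0,0,0,0,0],
    [0,0,-15,0,0,0],
    [0,0,-40,0,0,0],
    [0,0,-45,0,0,0],
    [0,0,-40,0,0,0],
  ],
  grip=80,
)

```text
clock: 7.0
position: [0.5525, 0.2556, 0.2457]
tool_rot: [-3.136, -0.007, 1.636]
force: [0.7, 1.2, -0.7]
grip_width: 0.0684
```

```bash
python3 -c "
from h import *
plan(.391,-.12,.12,170)"
```

```text
t 7.0 p [0.5525 0.2556 0.2457] rpy [-3.136 -0.007  1.636] F [ 0.7  1.2 -0.7] w 0.06837032222370176
yaw 93.7 -> -10.0 n 13 q7 1.06
[[-28.1, -14.2, 9.6, 0.0, 0.0, 8.0], [-29.8, -10.2, 9.5, 0.0, 0.0, 8.0], [-30.9, -6.0, 9.5, 0.0, 0.0, 8.0], [-31.4, -1.6, 9.5, 0.0, 0.0, 8.0], [-31.4, 2.7, 9.5, 0.0, 0.0, 8.0], [-30.7, 7.1, 9.5, 0.0, 0.0, 8.0], [-29.4, 11.3, 9.5, 0.0, 0.0, 8.0], [-27.6, 15.2, 9.6, 0.0, 0.0, 8.0]]
[[-25.2, 18.9, 9.6, 0.0, 0.0, 8.0], [-22.3, 22.2, 9.6, 0.0, 0.0, 8.0], [-19.0, 25.1, 9.6, 0.0, 0.0, 8.0], [-15.4, 27.5, 9.6, 0.0, 0.0, 8.0], [-11.4, 29.3, 9.6, 0.0, 0.0, 8.0]]
```

>>> arm_command(
  targets=[
    [-28,-14,0,0,0,8],
    [-30,-10,8,0,0,8],
    [-31,-6,9,0,0,8],
    [-31,-2,9,0,0,8],
    [-31,3,9,0,0,8],
    [-31,7,9,0,0,8],
    [-29,11,9,0,0,8],
    [-28,15,9,0,0,8],
  ],
)

```text
clock: 7.8
position: [0.4544, 0.0272, 0.1996]
tool_rot: [-3.132, -0.035, 0.484]
force: [0.5, 0.5, -0.4]
grip_width: 0.0683
```

>>> arm_command(
  targets=[
    [-25,19,10,0,0,8],
    [-22,22,10,0,0,8],
    [-19,25,10,0,0,8],
    [-15,28,10,0,0,8],
    [-11,29,10,0,0,8],
    [0,0,0,0,0,0],
    [0,0,0,0,0,0],
  ],
  grip=70,
)

```text
clock: 8.5
position: [0.3892, -0.1189, 0.1513]
tool_rot: [-3.101, -0.037, -0.251]
force: [0.4, 0.7, 0.7]
grip_width: 0.0596
```

```bash
python3 -c "
from h import *
plan(.391,-.139,.02,170,dmax=30)
f=grab('top'); P=cloud(f); z=P[...,2]; H,S,V=hsvof(f); np.save('f2.npy',f,allow_pickle=True)
blob(f,(H>15)&(H<40)&(S>90)&(V>80)&bx(145,180,220,210)&(z>.06),.075,3,name='line')
blob(f,(V>110)&(z>.083)&(z<.11)&(S<60)&bx(140,180,230,250),.091,30,name='adjtop')
cv2.imwrite('pics/f.png',cv2.resize(f['color'][110:340,130:440],None,fx=2.5,fy=2.5,interpolation=cv2.INTER_CUBIC)[:,:,::-1])
"
```

```text
t 8.5 p [ 0.3892 -0.1189  0.1513] rpy [-3.101 -0.037 -0.251] F [0.4 0.7 0.7] w 0.05959970136746913
yaw -14.4 -> -10.0 n 5 q7 0.24
[[0.4, 4.9, 26.1, -0.5, -0.4, -0.9], [0.5, 4.7, 26.2, -0.5, -0.4, -0.9], [0.6, 4.5, 26.2, -0.5, -0.4, -0.9], [0.8, 4.3, 26.2, -0.5, -0.4, -0.9], [0.9, 4.1, 26.2, -0.5, -0.4, -0.9]]
adjtop 250 mean [544.3 251.9] rect [544.1 252.2] [55.9 39.2] axis 6.5
adjtop 276 mean [535.3 416.8] rect [535.3 416.7] [58.  42.8] axis 2.9
```

View pics/f.png

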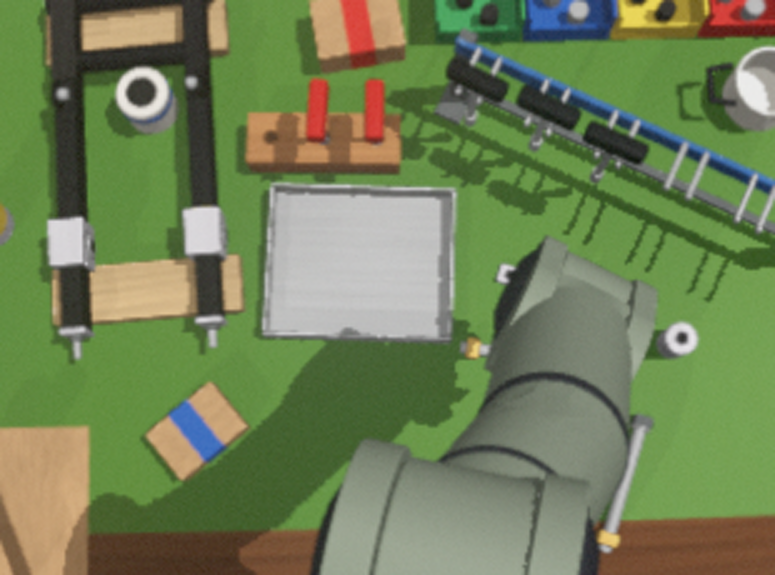

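The adjusters now hide the lines from above (left at (68,240), right at (205,230)), so both are close. I'll check them from the side later. Now to grasp the axle.

>>> arm_command(
  targets=[
    [0,5,26,-0.5,-0.4,-0.9],
    [0,5,26,-0.5,-0.4,-0.9],
    [1,4,26,-0.5,-0.4,-0.9],
    [1,4,26,-0.5,-0.4,-0.9],
    [1,4,22,-0.5,-0.4,-0.9],
    [0,0,0,0,0,0],
  ],
)

```text
clock: 9.15
position: [0.4005, -0.1338, 0.0256]
tool_rot: [-3.141, -0.017, -0.152]
force: [-0.3, -0.5, 0.5]
grip_width: 0.0598
```

```bash
python3 -c "
from h import *
plan(.391,-.139,.02,170,dmax=30)"
```

```text
t 9.15 p [ 0.4005 -0.1338  0.0256] rpy [-3.141 -0.017 -0.152] F [-0.3 -0.5  0.5] w 0.059833216113137744
yaw -8.7 -> -10.0 n 1 q7 0.43
[[-8.7, 6.6, 5.4, 0.0, -1.0, 1.3]]
```

>>> arm_command(
  targets=[
    [-6,6,4,0,-1,1],
    [-2,0,1,0,0,0],
  ],
)

```text
clock: 9.35
position: [0.3927, -0.1378, 0.0219]
tool_rot: [-3.14, -0.0, -0.169]
force: [0.1, -0.7, 0.7]
grip_width: 0.0595
```

>>> arm_command(
  targets=[
    [0,0,0,0,0,0],
    [0,0,0,0,0,0],
    [0,0,0,0,0,0],
    [0,0,0,0,0,0],
    [0,0,0,0,0,0],
    [0,0,0,0,0,0],
  ],
  grip=0,
  grip_force=50,
)

```text
clock: 9.95
position: [0.3937, -0.1374, 0.0247]
tool_rot: [-3.139, -0.004, -0.168]
force: [-0.1, -0.5, -3.0]
grip_width: 0.0129
```

>>> arm_command(
  targets=[
    [0,0,-30,0,0,0],
    [0,0,-40,0,0,0],
    [0,0,-40,0,0,0],
  ],
)

```text
clock: 10.25
position: [0.3904, -0.1372, 0.1337]
tool_rot: [-3.139, 0.006, -0.169]
force: [1.8, 0.7, -3.2]
grip_width: 0.0125
```

```bash
python3 - <<'E'
from h import *
f=np.load('f2.npy',allow_pickle=True).item(); P=cloud(f);H,S,V=hsvof(f);z=P[...,2]
m=(S<60)&(V>60)&(z<.045)&bx(232,180,315,250)
m=cv2.morphologyEx(m.astype(np.uint8),cv2.MORPH_CLOSE,np.ones((5,5)))
blob(f,m,.036,500,'trayrim(z36)'); 
fl=(S<40)&(V>165)&(z<.02)&bx(232,180,315,250); blob(f,fl,.004,500,'floor')
E
```

```text
trayrim(z36) 4720 mean [510.4  67.1] rect [511.7  67.2] [234.2 195.3] axis 0.0
floor 3628 mean [514.5  73.3] rect [515.6  74.4] [212.  176.9] axis 0.0
```

```bash
python3 -c "
from h import *
plan(.457,.068,.10,-1.5)"
```

```text
t 10.25 p [ 0.3904 -0.1372  0.1337] rpy [-3.139  0.006 -0.169] F [ 1.8  0.7 -3.2] w 0.012454717106329583
yaw -9.7 -> -1.5 n 5 q7 0.33
[[6.3, -42.7, 6.8, 0.0, 0.1, -1.6], [7.5, -42.5, 6.8, 0.0, 0.1, -1.6], [8.7, -42.3, 6.8, 0.0, 0.1, -1.6], [9.9, -42.0, 6.8, 0.0, 0.1, -1.6], [11.1, -41.7, 6.7, 0.0, 0.1, -1.6]]
```

>>> arm_command(
  targets=[
    [6,-43,4,0,0,-1.6],
    [7,-43,5,0,0,-1.6],
    [9,-42,7,0,0,-1.6],
    [10,-42,7,0,0,-1.6],
    [11,-42,7,0,0,-1.6],
    [0,0,0,0,0,0],
  ],
)

```text
clock: 10.85
position: [0.4621, 0.0765, 0.1087]
tool_rot: [-3.137, -0.006, -0.028]
force: [-0.2, -1.5, -4.1]
grip_width: 0.0127
```

```bash
python3 -c "
from h import *
plan(.457,.068,.032,-1.5,dmax=20)"
```

```text
t 10.85 p [0.4621 0.0765 0.1087] rpy [-3.137 -0.006 -0.028] F [-0.2 -1.5 -4.1] w 0.012679932033252019
yaw -1.6 -> -1.5 n 4 q7 -0.01
[[-1.3, 2.2, 19.2, -0.1, -0.1, 0.0], [-1.3, 2.2, 19.2, -0.1, -0.1, 0.0], [-1.3, 2.2, 19.2, -0.1, -0.1, 0.0], [-1.3, 2.2, 19.2, -0.1, -0.1, 0.0]]
```

>>> arm_command(
  targets=[
    [-1,2,19,0,0,0],
    [-1,2,19,0,0,0],
    [-1,2,19,0,0,0],
    [-1,2,17,0,0,0],
    [0,0,0,0,0,0],
  ],
)

```text
clock: 11.35
position: [0.4578, 0.0713, 0.0315]
tool_rot: [-3.137, -0.005, -0.022]
force: [-0.5, -0.7, -2.7]
grip_width: 0.0127
```

>>> arm_command(
  targets=[
    [0,0,0,0,0,0],
    [0,0,0,0,0,0],
    [0,0,0,0,0,0],
  ],
  grip=35,
)

```text
clock: 11.65
position: [0.4586, 0.0713, 0.0331]
tool_rot: [-3.137, -0.006, -0.023]
force: [0.8, 0.9, 0.7]
grip_width: 0.0298
```

>>> arm_command(
  targets=[
    [0,0,-40,0,0,0],
    [0,0,-40,0,0,0],
    [0,0,-40,0,0,0],
  ],
)

```text
clock: 11.95
position: [0.4562, 0.0703, 0.1544]
tool_rot: [-3.138, -0.001, -0.023]
force: [0.3, 1.1, 1.0]
grip_width: 0.0299
```

```bash
cat > adj.py <<'E'
from h import *
f=grab('side'); np.save('f3.npy',f,allow_pickle=True); H,S,V=hsvof(f)
m=(H>20)&(H<36)&(S>110)&(V>70)&bx(200,130,330,215)
for (w,n) in(([.5665,.419,.075],'L'),([.5753,.2552,.075],'R')):
    x,y=proj(f,[w])[0]; print(n,'line centre proj',x.round(1),y.round(1))
    mm=m&bx(int(x)-10,int(y)-7,int(x)+11,int(y)+8)
    if mm.any(): print(' yellow px mean',np.argwhere(mm)[:,::-1].mean(0),mm.sum()); blob(f,mm,.075,2,n+' line')
E
python3 adj.py; python3 -c "
from h import *
plan(.468,-.183,.12,160)"
```

```text
L line centre proj 256.0 165.7
R line centre proj 272.9 183.8
t 12.0 p [0.4584 0.0703 0.1598] rpy [-3.136 -0.007 -0.024] F [ 6.8 -0.9  8.9] w 0.02970803318890548
yaw -1.4 -> -20.0 n 6 q7 -0.03
[[2.6, 42.2, 6.4, -0.1, -0.1, 3.1], [4.9, 42.0, 6.5, -0.1, -0.1, 3.1], [7.1, 41.7, 6.5, -0.1, -0.1, 3.1], [9.4, 41.2, 6.5, -0.1, -0.1, 3.1], [11.6, 40.6, 6.6, -0.1, -0.1, 3.1], [13.8, 39.9, 6.6, -0.1, -0.1, 3.1]]
```

```bash
cat > parts.py <<'E'
from h import *
f=grab('top','p.png'); np.save('f2.npy',f,allow_pickle=True); P=cloud(f); z=P[...,2]; H,S,V=hsvof(f)
g=(S<90)&(V>90)&(z>.004)&bx(316,205,470,335)&(z<.09)
blob(f,g,.01,60,'at z10'); blob(f,g&(z>.045),.06,40,'at z60')
print('in tray:'); blob(f,(z>.012)&(z<.08)&bx(241,191,306,239),.02,30)
E
python3 parts.py
```

```text
at z10 72 mean [ 488.1 -489.6] rect [ 485.1 -490.4] [27.8 52.3] axis 108.4
at z10 392 mean [ 471.6 -180.8] rect [ 471.6 -181.1] [161.8  28.1] axis 70.2
at z10 149 mean [ 406.9 -324.2] rect [ 408.5 -324.8] [38.9 49.4] axis 125.9
at z10 269 mean [ 248.5 -252.6] rect [ 246.2 -249.4] [ 25.  147.4] axis 159.5
at z60 120 mean [ 401.9 -315.2] rect [ 401.7 -315.5] [33.5 36.9] axis 143.4
in tray:
 57 mean [456.   -3.2] rect [455.6  -2.4] [21.6 21.8] axis 36.7
```

>>> arm_command(
  targets=[
    [3,42,6,0,0,3.1],
    [5,42,6,0,0,3.1],
    [7,42,7,0,0,3.1],
    [9,41,7,0,0,3.1],
    [12,41,7,0,0,3.1],
    [14,40,7,0,0,3.1],
    [0,0,0,0,0,0],
  ],
  grip=70,
)

```text
clock: 12.75
position: [0.4724, -0.1891, 0.1186]
tool_rot: [-3.127, -0.016, -0.353]
force: [-0.1, 1.6, 1.1]
grip_width: 0.0601
```

```bash
python3 -c "
from h import *
plan(.4705,-.1815,.0195,-19.6,dmax=25)"
```

```text
t 12.75 p [ 0.4724 -0.1891  0.1186] rpy [-3.127 -0.016 -0.353] F [-0.1  1.6  1.1] w 0.06009944493686271
yaw -20.2 -> -19.6 n 4 q7 0.29
[[-1.5, -1.2, 24.8, -0.2, -0.2, -0.2], [-1.4, -1.3, 24.8, -0.2, -0.2, -0.2], [-1.3, -1.4, 24.8, -0.2, -0.2, -0.2], [-1.2, -1.5, 24.8, -0.2, -0.2, -0.2]]
```

>>> arm_command(
  targets=[
    [-1,-1,25,0,0,0],
    [-1,-2,25,0,0,0],
    [-1,-2,25,-0.8,-0.8,0],
    [-1,-2,21,0,0,0],
    [0,0,0,0,0,0],
  ],
)

```text
clock: 13.25
position: [0.4739, -0.1816, 0.0214]
tool_rot: [-3.14, -0.006, -0.356]
force: [0.1, -0.6, 0.8]
grip_width: 0.06
```

```bash
python3 -c "
from h import *
plan(.4705,-.1815,.0195,-19.6,dmax=25)"
```

```text
t 13.25 p [ 0.4739 -0.1816  0.0214] rpy [-3.14  -0.006 -0.356] F [ 0.1 -0.6  0.8] w 0.06003683601954492
yaw -20.4 -> -19.6 n 1 q7 0.35
[[-3.3, 1.1, 1.9, -0.1, -0.4, -0.8]]
```

>>> arm_command(
  targets=[
    [-3,1,1,0,0,-0.6],
  ],
)

```text
clock: 13.35
position: [0.4711, -0.1815, 0.0209]
tool_rot: [-3.141, -0.007, -0.345]
force: [-0.3, -0.4, -0.0]
grip_width: 0.0597
```

>>> arm_command(
  targets=[
    [0,0,0,0,0,0],
    [0,0,0,0,0,0],
    [0,0,0,0,0,0],
    [0,0,0,0,0,0],
    [0,0,0,0,0,0],
  ],
  grip=0,
)

```text
clock: 13.85
position: [0.4722, -0.182, 0.0246]
tool_rot: [-3.14, -0.011, -0.344]
force: [-0.3, -0.6, -1.1]
grip_width: 0.0217
```

>>> arm_command(
  targets=[
    [0,0,-30,0,0,0],
    [0,0,-40,0,0,0],
    [0,0,-40,0,0,0],
  ],
)

```text
clock: 14.15
position: [0.4685, -0.1813, 0.1339]
tool_rot: [-3.141, -0.003, -0.345]
force: [0.4, 0.6, -1.4]
grip_width: 0.0219
```

```bash
python3 -c "
from h import *
plan(.508,.068,.11,-1.5)"
```

```text
t 14.15 p [ 0.4685 -0.1813  0.1339] rpy [-3.141e+00 -3.000e-03 -3.450e-01] F [ 0.4  0.6 -1.4] w 0.021871104499959937
yaw -19.8 -> -1.5 n 6 q7 0.27
[[-7.9, -41.3, 4.0, 0.0, 0.0, -3.0], [-5.7, -41.7, 4.0, 0.0, 0.0, -3.0], [-3.4, -41.9, 4.0, 0.0, 0.0, -3.0], [-1.2, -42.0, 4.0, 0.0, 0.0, -3.0], [1.0, -42.1, 4.0, 0.0, 0.0, -3.0], [3.3, -41.9, 4.0, 0.0, 0.0, -3.0]]
```

>>> arm_command(
  targets=[
    [-8,-41,3,0,0,-3],
    [-6,-42,3,0,0,-3],
    [-3,-42,3,0,0,-3],
    [-1,-42,4,0,0,-3],
    [1,-42,4,0,0,-3],
    [3,-42,4,0,0,-3],
    [0,0,0,0,0,0],
  ],
)

```text
clock: 14.85
position: [0.5124, 0.0763, 0.1189]
tool_rot: [3.141, -0.016, -0.022]
force: [-0.4, -0.7, -1.0]
grip_width: 0.0216
```

```bash
python3 -c "
from h import *
plan(.514,.068,.031,-1.5,dmax=25)"
```

```text
t 14.85 p [0.5124 0.0763 0.1189] rpy [ 3.141 -0.016 -0.022] F [-0.4 -0.7 -1. ] w 0.02155403758163124
yaw -1.2 -> -1.5 n 4 q7 0.03
[[0.1, 2.0, 22.0, 0.0, -0.2, 0.1], [0.2, 2.0, 22.0, 0.0, -0.2, 0.1], [0.3, 2.0, 22.0, 0.0, -0.2, 0.1], [0.4, 2.1, 22.0, 0.0, -0.2, 0.1]]
```

>>> arm_command(
  targets=[
    [0,2,22,0,0,0],
    [0,2,22,0,0,0],
    [0,2,22,0,-0.5,0],
    [0,2,20,0,0,0],
    [0,0,0,0,0,0],
  ],
)

```text
clock: 15.35
position: [0.5139, 0.0691, 0.0308]
tool_rot: [-3.141, -0.008, -0.019]
force: [-0.6, -0.3, -0.3]
grip_width: 0.0214
```

>>> arm_command(
  targets=[
    [0,0,0,0,0,0],
    [0,0,0,0,0,0],
    [0,0,0,0,0,0],
  ],
  grip=45,
)

```text
clock: 15.65
position: [0.5147, 0.0686, 0.033]
tool_rot: [-3.141, -0.01, -0.02]
force: [0.3, -0.1, -0.2]
grip_width: 0.0381
```

>>> arm_command(
  targets=[
    [0,0,-40,0,0,0],
    [0,0,-40,0,0,0],
    [0,0,-40,0,0,0],
  ],
)

```text
clock: 15.95
position: [0.5116, 0.0683, 0.1544]
tool_rot: [3.14, -0.005, -0.02]
force: [1.0, 0.3, 0.3]
grip_width: 0.0387
```

```bash
python3 parts.py; python3 -c "
from h import *
plan(.401,-.316,.13,62)"
```

```text
at z10 70 mean [ 487.5 -489.9] rect [ 484.2 -492. ] [30.  44.3] axis 110.9
at z10 147 mean [ 407.1 -324.3] rect [ 408.5 -324.8] [39.  49.4] axis 128.8
at z10 263 mean [ 249.5 -252.9] rect [ 246.9 -249.6] [ 24.1 148.8] axis 159.7
at z60 119 mean [ 402.  -315.3] rect [ 401.7 -315.5] [33.5 36.9] axis 141.9
in tray:
 56 mean [511.2   5.5] rect [512.7   4.3] [29.6 26.6] axis 73.6
 73 mean [456.3   1.3] rect [455.8   3.7] [33.9 21.8] axis 89.4
t 16.0 p [0.514  0.0683 0.1603] rpy [-3.14  -0.011 -0.021] F [6.5 0.2 9.4] w 0.038369944997978876
yaw -1.2 -> -118.0 n 15 q7 0.02
[[-7.0, 25.8, 1.9, 0.0, 0.0, 7.8], [-3.4, 26.5, 1.9, 0.0, 0.0, 7.8], [0.2, 26.7, 2.0, 0.0, 0.0, 7.8], [3.8, 26.4, 2.0, 0.0, 0.0, 7.8], [7.3, 25.7, 2.0, 0.0, 0.0, 7.8], [10.7, 24.4, 2.0, 0.0, 0.0, 7.8], [14.0, 22.8, 2.0, 0.0, 0.0, 7.8], [16.9, 20.7, 2.0, 0.0, 0.0, 7.8]]
[[19.6, 18.2, 2.0, 0.0, 0.0, 7.8], [21.8, 15.4, 2.1, 0.0, 0.0, 7.8], [23.7, 12.3, 2.1, 0.0, 0.0, 7.8], [25.2, 8.9, 2.1, 0.0, 0.0, 7.8], [26.1, 5.4, 2.0, 0.0, 0.0, 7.8], [26.6, 1.8, 2.0, 0.0, 0.0, 7.8], [26.6, -1.8, 2.0, 0.0, 0.0, 7.8]]
```

```bash
python3 -c "
from h import *
plan(.4015,-.3155,.11,-35)"
```

```text
t 16.0 p [0.514  0.0683 0.1603] rpy [-3.14  -0.011 -0.021] F [6.5 0.2 9.4] w 0.038369944997978876
yaw -1.2 -> -35.0 n 9 q7 0.02
[[-11.6, 42.9, 5.4, 0.0, -0.1, 3.8], [-8.8, 43.6, 5.4, 0.0, -0.1, 3.8], [-5.9, 44.1, 5.5, 0.0, -0.1, 3.8], [-3.0, 44.3, 5.5, 0.0, -0.1, 3.8], [-0.1, 44.4, 5.5, 0.0, -0.1, 3.8], [2.8, 44.4, 5.5, 0.0, -0.1, 3.8], [5.7, 44.1, 5.6, 0.0, -0.1, 3.8], [8.6, 43.6, 5.6, 0.0, -0.1, 3.8]]
[[11.4, 42.9, 5.6, 0.0, -0.1, 3.8]]
```

>>> arm_command(
  targets=[
    [-12,43,5,0,0,3.8],
    [-9,44,5,0,0,3.8],
    [-6,44,5,0,0,3.8],
    [-3,44,5,0,0,3.8],
    [0,44,5,0,0,3.8],
    [3,44,5,0,0,3.8],
    [6,44,6,0,0,3.8],
    [9,44,6,0,0,3.8],
  ],
  grip=85,
)

```text
clock: 16.8
position: [0.4164, -0.2764, 0.1233]
tool_rot: [-3.12, -0.025, -0.557]
force: [1.4, -0.3, -0.2]
grip_width: 0.0728
```

>>> arm_command(
  targets=[
    [11,43,0,0,0,3.8],
    [0,0,0,0,0,0],
    [0,0,0,0,0,0],
  ],
)

```text
clock: 17.1
position: [0.3997, -0.3266, 0.1242]
tool_rot: [-3.119, -0.027, -0.637]
force: [0.2, 0.8, -1.2]
grip_width: 0.0727
```

```bash
python3 -c "
from h import *
plan(.4015,-.3155,.04,-35,dmax=25)"
```

```text
t 17.1 p [ 0.3997 -0.3266  0.1242] rpy [-3.119 -0.027 -0.637] F [ 0.2  0.8 -1.2] w 0.07270538870666364
yaw -36.5 -> -35.0 n 4 q7 0.4
[[-1.9, -2.0, 21.1, -0.3, -0.4, -0.4], [-1.7, -2.1, 21.1, -0.3, -0.4, -0.4], [-1.5, -2.3, 21.1, -0.3, -0.4, -0.4], [-1.4, -2.4, 21.1, -0.3, -0.4, -0.4]]
```

>>> arm_command(
  targets=[
    [-2,-2,8,-0.8,-1,0],
    [-2,-2,20,0,0,0],
    [-1,-2,25,0,0,0],
    [-1,-2,25,0,0,0],
    [0,0,0,0,0,0],
  ],
)

```text
clock: 17.6
position: [0.405, -0.3103, 0.0442]
tool_rot: [-3.133, -0.009, -0.626]
force: [0.1, -1.1, 0.7]
grip_width: 0.0728
```

>>> arm_command(
  targets=[
    [0,0,0,0,0,0],
    [0,0,0,0,0,0],
    [0,0,0,0,0,0],
    [0,0,0,0,0,0],
    [0,0,0,0,0,0],
  ],
  grip=0,
)

```text
clock: 18.1
position: [0.4071, -0.3091, 0.0474]
tool_rot: [-3.133, -0.011, -0.622]
force: [0.1, -0.4, -2.9]
grip_width: 0.0369
```

>>> arm_command(
  targets=[
    [0,0,-30,0,0,0],
    [0,0,-40,0,0,0],
    [0,0,-40,0,0,0],
  ],
)

```text
clock: 18.4
position: [0.4033, -0.3083, 0.1572]
tool_rot: [-3.134, -0.003, -0.624]
force: [-0.1, 0.8, -1.5]
grip_width: 0.0365
```

```bash
python3 -c "
from h import *
plan(.565,.068,.16,-1.5)"
```

```text
t 18.4 p [ 0.4033 -0.3083  0.1572] rpy [-3.134e+00 -3.000e-03 -6.240e-01] F [-0.1  0.8 -1.5] w 0.0364555796230194
yaw -35.7 -> -1.5 n 10 q7 0.33
[[-8.9, -40.0, 0.0, 0.0, 0.0, -3.4], [-6.5, -40.4, 0.0, 0.0, 0.0, -3.4], [-4.0, -40.8, 0.0, 0.0, 0.0, -3.4], [-1.6, -40.9, -0.1, 0.0, 0.0, -3.4], [0.9, -40.9, -0.1, 0.0, 0.0, -3.4], [3.3, -40.8, -0.1, 0.0, 0.0, -3.4], [5.7, -40.6, -0.2, 0.0, 0.0, -3.4], [8.2, -40.1, -0.2, 0.0, 0.0, -3.4]]
[[10.5, -39.6, -0.2, 0.0, 0.0, -3.4], [12.9, -38.9, -0.2, 0.0, 0.0, -3.4]]
```

```bash
sed -i 's/    az=np.degrees/    az=yaw if keep else np.degrees/' h.py; python3 -c "
from h import *
plan(.559,.06,.155,-91.5,True)"
```

```text
t 18.4 p [ 0.4033 -0.3083  0.1572] rpy [-3.134e+00 -3.000e-03 -6.240e-01] F [-0.1  0.8 -1.5] w 0.0364555796230194
yaw -35.7 -> -91.5 n 9 q7 0.33
[[-9.9, -43.3, 0.6, -0.1, 0.0, 6.2], [-14.5, -42.0, 0.5, -0.1, 0.0, 6.2], [-18.9, -40.2, 0.5, -0.1, 0.0, 6.2], [-23.2, -37.9, 0.4, -0.1, 0.0, 6.2], [-27.1, -35.2, 0.4, -0.1, 0.0, 6.2], [-30.8, -32.1, 0.4, -0.1, 0.0, 6.2], [-34.0, -28.6, 0.3, -0.1, 0.0, 6.2], [-36.9, -24.7, 0.3, -0.1, 0.0, 6.2]]
[[-39.4, -20.6, 0.3, -0.1, 0.0, 6.2]]
```

>>> arm_command(
  targets=[
    [-10,-43,0,0,0,6.2],
    [-14,-42,0,0,0,6.2],
    [-19,-40,0,0,0,6.2],
    [-23,-38,0,0,0,6.2],
    [-27,-35,0,0,0,6.2],
    [-31,-32,0,0,0,6.2],
    [-34,-29,0,0,0,6.2],
    [-37,-25,0,0,0,6.2],
  ],
)

```text
clock: 19.2
position: [0.5525, 0.0209, 0.1691]
tool_rot: [-3.12, 0.001, -1.535]
force: [0.3, 0.7, -1.3]
grip_width: 0.0367
```

>>> arm_command(
  targets=[
    [-30,-15,0,0,0,6],
    [0,0,0,0,0,0],
    [0,0,0,0,0,0],
  ],
)

```text
clock: 19.5
position: [0.5683, 0.0599, 0.1691]
tool_rot: [-3.12, 0.004, -1.638]
force: [-0.4, -0.4, -1.2]
grip_width: 0.0367
```

```bash
python3 -c "
from h import *
plan(.559,.06,.054,-91.5,True,dmax=25)"
```

```text
t 19.5 p [0.5683 0.0599 0.1691] rpy [-3.12   0.004 -1.638] F [-0.4 -0.4 -1.2] w 0.03673570287531551
yaw -93.8 -> -91.5 n 5 q7 -1.21
[[0.2, 2.3, 23.0, -0.2, 0.0, -0.5], [0.1, 2.2, 23.0, -0.2, 0.0, -0.5], [0.1, 2.1, 23.0, -0.2, 0.0, -0.5], [0.1, 2.0, 23.0, -0.2, 0.0, -0.5], [0.1, 1.9, 23.0, -0.2, 0.0, -0.5]]
```

>>> arm_command(
  targets=[
    [0,2,23,-0.5,0,-0.5],
    [0,2,23,-0.5,0,-0.5],
    [0,2,23,0,0,-0.5],
    [0,2,23,0,0,-0.5],
    [0,1,21,0,0,0],
    [0,0,0,0,0,0],
  ],
)

```text
clock: 20.1
position: [0.5591, 0.0546, 0.0547]
tool_rot: [-3.136, 0.005, -1.602]
force: [-1.1, 0.3, -1.4]
grip_width: 0.0367
```

```bash
python3 -c "
from h import *
s=st();print(s['qpos'])"
```

```text
t 20.1 p [0.5591 0.0546 0.0547] rpy [-3.136  0.005 -1.602] F [-1.1  0.3 -1.4] w 0.0366780979491525
[-0.65721262  0.83902314  0.67965126  1.92740349 -0.84514756  0.6807433
 -1.04863435]
```

>>> arm_command(
  targets=[
    [0,0,2,0,0,0],
    [0,0,0,0,0,0],
  ],
)

```text
clock: 20.3
position: [0.5594, 0.0528, 0.0543]
tool_rot: [-3.135, 0.005, -1.604]
force: [-0.0, -0.2, -1.5]
grip_width: 0.0371
```

>>> arm_command(
  targets=[
    [0,0,0,0,0,0],
    [0,0,0,0,0,0],
    [0,0,0,0,0,0],
  ],
  grip=65,
)

```text
clock: 20.6
position: [0.5607, 0.0527, 0.0567]
tool_rot: [-3.132, 0.006, -1.604]
force: [0.5, 0.1, -0.4]
grip_width: 0.0555
```

>>> arm_command(
  targets=[
    [0,0,-35,0,0,0],
    [0,0,-40,0,0,0],
    [0,0,-40,0,0,0],
    [0,0,-40,0,0,0],
  ],
)

```text
clock: 21.0
position: [0.557, 0.0517, 0.2136]
tool_rot: [-3.138, 0.004, -1.604]
force: [-0.2, 0.2, -0.2]
grip_width: 0.0557
```

```bash
python3 -c "
from h import *
plan(.40,-.05,.22,-86,True)"
```

```text
t 21.0 p [0.557  0.0517 0.2136] rpy [-3.138  0.004 -1.604] F [-0.2  0.2 -0.2] w 0.05573608327442758
yaw -91.9 -> -86 n 5 q7 -1.22
[[21.4, 30.7, -1.5, 0.0, 0.0, -1.2], [20.7, 31.1, -1.4, 0.0, 0.0, -1.2], [20.1, 31.6, -1.4, 0.0, 0.0, -1.2], [19.4, 32.0, -1.4, 0.0, 0.0, -1.2], [18.8, 32.4, -1.3, 0.0, 0.0, -1.2]]
```

```bash
python3 -c "
from h import *
plan(.661,.0435,.215,-92.4,True)"
```

```text
t 21.0 p [0.557  0.0517 0.2136] rpy [-3.138  0.004 -1.604] F [-0.2  0.2 -0.2] w 0.05573608327442758
yaw -91.9 -> -92.4 n 3 q7 -1.22
[[1.6, -34.7, -0.4, -0.1, 0.1, 0.2], [1.5, -34.7, -0.4, -0.1, 0.1, 0.2], [1.4, -34.7, -0.4, -0.1, 0.1, 0.2]]
```

>>> arm_command(
  targets=[
    [2,-35,0,0,0,0],
    [2,-35,0,0,0,0],
    [2,-34,0,0,0,0],
    [0,0,0,0,0,0],
    [0,0,0,0,0,0],
  ],
  grip=52,
)

```text
clock: 21.5
position: [0.6658, 0.0438, 0.2224]
tool_rot: [-3.129, 0.007, -1.601]
force: [-0.3, -0.0, -1.0]
grip_width: 0.0444
```

```bash
python3 -c "
from h import *
plan(.661,.0435,.171,-92.4,True,dmax=16)"
```

```text
t 21.5 p [0.6658 0.0438 0.2224] rpy [-3.129  0.007 -1.601] F [-0.3 -0.  -1. ] w 0.04442741181058654
yaw -91.7 -> -92.4 n 4 q7 -1.23
[[0.2, 1.4, 12.8, -0.2, 0.1, 0.2], [0.2, 1.3, 12.8, -0.2, 0.1, 0.2], [0.2, 1.3, 12.8, -0.2, 0.1, 0.2], [0.1, 1.2, 12.8, -0.2, 0.1, 0.2]]
```

>>> arm_command(
  targets=[
    [0,1,13,-0.2,0,0.2],
    [0,1,13,-0.2,0,0.2],
    [0,1,13,-0.2,0,0.2],
    [0,1,12,0,0,0.2],
    [0,0,0,0,0,0],
  ],
)

```text
clock: 22.0
position: [0.659, 0.0454, 0.1661]
tool_rot: [3.14, 0.008, -1.615]
force: [-0.2, 0.1, 0.1]
grip_width: 0.0444
```

```bash
python3 -c "
from h import *
plan(.661,.0435,.170,-92.4,True,dmax=16)
f=grab('side','w1.png')
u=proj(f,[[.66,.06,.14]])[0];x,y=map(int,u)
cv2.imwrite('pics/g.png',cv2.resize(f['color'][y-50:y+50,x-70:x+70],None,fx=5,fy=5,interpolation=cv2.INTER_CUBIC)[:,:,::-1])"
```

```text
t 22.0 p [0.659  0.0454 0.1661] rpy [ 3.14   0.008 -1.615] F [-0.2  0.1  0.1] w 0.0444068105625425
yaw -92.6 -> -92.4 n 1 q7 -1.21
[[1.8, -2.0, -3.9, 0.1, 0.5, -0.2]]
```

View pics/g.png

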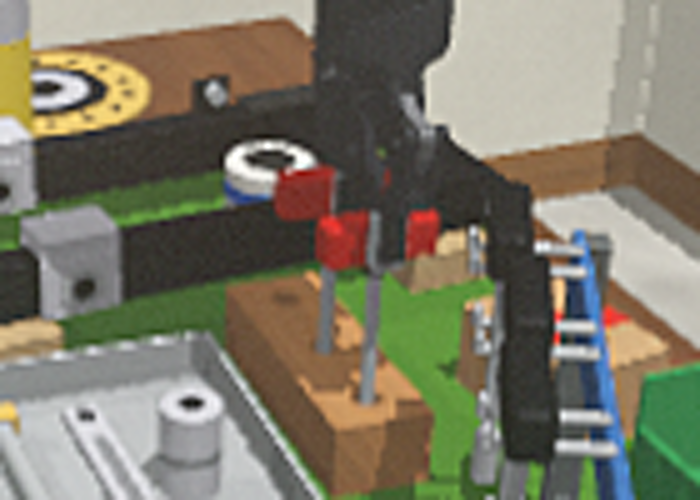

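The side crop shows the fingers straddling the near red handle at (375,230), with the other wrench clear at (325,240). I'll close a bit higher.

>>> arm_command(
  targets=[
    [2,-2,-5,0,0.5,0],
    [0,0,0,0,0,0],
  ],
)

```text
clock: 22.25
position: [0.6619, 0.0428, 0.173]
tool_rot: [-3.142, -0.002, -1.615]
force: [-0.5, -0.6, 0.6]
grip_width: 0.0443
```

>>> arm_command(
  targets=[
    [0,0,0,0,0,0],
    [0,0,0,0,0,0],
    [0,0,0,0,0,0],
    [0,0,0,0,0,0],
    [0,0,0,0,0,0],
  ],
  grip=0,
  grip_force=60,
)

```text
clock: 22.75
position: [0.6623, 0.0429, 0.1743]
tool_rot: [-3.14, -0.001, -1.615]
force: [0.6, 0.5, -1.1]
grip_width: 0.0204
```

>>> arm_command(
  targets=[
    [0,0,-15,0,0,0],
    [0,0,-30,0,0,0],
    [0,0,-40,0,0,0],
    [0,0,-20,0,0,0],
    [0,0,0,0,0,0],
  ],
)

```text
clock: 23.25
position: [0.6616, 0.0422, 0.2863]
tool_rot: [-3.141, -0.003, -1.617]
force: [0.5, 0.4, -2.1]
grip_width: 0.0208
```

```bash
python3 -c "
from h import *
plan(.47,-.10,.285,-60,True)"
```

```text
t 23.25 p [0.6616 0.0422 0.2863] rpy [-3.141e+00 -3.000e-03 -1.617e+00] F [ 0.5  0.4 -2.1] w 0.020795347807681178
yaw -92.6 -> -60 n 6 q7 -1.29
[[25.1, 30.8, 0.2, 0.0, 0.0, -5.4], [22.1, 33.1, 0.2, 0.0, 0.0, -5.4], [18.9, 35.0, 0.2, 0.0, 0.0, -5.4], [15.5, 36.6, 0.2, 0.0, 0.0, -5.4], [11.9, 37.9, 0.2, 0.0, 0.0, -5.4], [8.3, 38.9, 0.2, 0.0, 0.0, -5.4]]
```

>>> arm_command(
  targets=[
    [25,31,0,0,0,-5.4],
    [22,33,0,0,0,-5.4],
    [19,35,0,0,0,-5.4],
    [16,37,0,0,0,-5.4],
    [12,38,0,0,0,-5.4],
    [8,39,0,0,0,-5.4],
  ],
)

```text
clock: 23.85
position: [0.4649, -0.1029, 0.284]
tool_rot: [3.139, -0.003, -1.023]
force: [0.6, -0.8, -1.1]
grip_width: 0.0205
```

```bash
python3 -c "
from h import *
plan(.418,-.4146,.26,-27.4,True)
f=grab('top'); np.save('f5.npy',f,allow_pickle=True);P=cloud(f); z=P[...,2]; H,S,V=hsvof(f)
blob(f,(H>15)&(H<40)&(S>90)&(V>80)&bx(145,180,220,210)&(z>.06),.075,1,name='line')
blob(f,(V>110)&(z>.083)&(z<.11)&(S<60)&bx(140,180,230,250),.091,30,name='adjtop')"; python3 adj.py
```

```text
t 23.85 p [ 0.4649 -0.1029  0.284 ] rpy [ 3.139e+00 -3.000e-03 -1.023e+00] F [ 0.6 -0.8 -1.1] w 0.020525634096774138
yaw -58.6 -> -27.4 n 8 q7 -0.58
[[30.2, 25.3, 3.2, 0.0, 0.0, -3.9], [28.4, 27.3, 3.2, 0.0, 0.0, -3.9], [26.5, 29.1, 3.1, 0.0, 0.0, -3.9], [24.5, 30.9, 3.1, 0.0, 0.0, -3.9], [22.3, 32.5, 3.1, 0.0, 0.0, -3.9], [20.0, 33.9, 3.1, 0.0, 0.0, -3.9], [17.7, 35.2, 3.0, 0.0, 0.0, -3.9], [15.2, 36.3, 3.0, 0.0, 0.0, -3.9]]
adjtop 251 mean [544.6 251.7] rect [545.1 252.1] [58.2 39.1] axis 5.5
adjtop 277 mean [535.6 416.7] rect [535.6 416.7] [57.4 42.8] axis 1.4
L line centre proj 256.0 165.7
 yellow px mean [253.32692308 159.88461538] 52
L line 52 mean [573.2 475.3] rect [575.6 474.7] [38.2 80.5] axis 123.2
R line centre proj 272.9 183.8
```

>>> arm_command(
  targets=[
    [30,25,3,0,0,-3.9],
    [28,27,3,0,0,-3.9],
    [26,29,3,0,0,-3.9],
    [24,31,3,0,0,-3.9],
    [22,32,3,0,0,-3.9],
    [20,34,3,0,0,-3.9],
    [18,35,3,0,0,-3.9],
    [15,36,3,0,0,-3.9],
  ],
)

```text
clock: 24.75
position: [0.4167, -0.4186, 0.2578]
tool_rot: [-3.14, 0.002, -0.455]
force: [1.2, 0.6, -2.0]
grip_width: 0.0204
```

```bash
cat > edge.py <<'E'
from h import *
import sys
u=np.array([.9984,.0555]); n=np.array([-.0555,.9984]); O={'L':np.array([.5665,.419]),'R':np.array([.5753,.2552])}
def prof(f,c,s,z,w=.011):
    img=f['color'].astype(np.float32); t=np.linspace(-w,w,15)
    X=np.array([[*(c+a*u+b*n),z] for a in s for b in t]); p=proj(f,X).astype(np.float32)
    return cv2.remap(img,p[:,0].reshape(1,-1),p[:,1].reshape(1,-1),cv2.INTER_LINEAR).reshape(len(s),15,3).mean(1)
for fn in sys.argv[1:]:
    f=grab('top') if fn=='new' else np.load(fn,allow_pickle=True).item()
    for k,c in O.items():
        s=np.arange(-.13,.05,.0005); g=prof(f,c,s,.091).mean(1)
        i=np.where(g>130)[0]
        m=(i[0]+i[-1])//2; thr=(np.median(g[i])+35)/2; fr=s[np.where(g>thr)[0][-1]]; bk=s[np.where(g>thr)[0][0]]
        q=prof(f,c,s,.075); ys=q[:,0]+q[:,1]-2*q[:,2]; j=np.abs(s)<.012; w=np.clip(ys[j]-np.median(ys[j])-15,0,None)
        print(fn,k,'front',fr*1000,'back',bk*1000,'mid+28',(fr+bk)*500+28,'line',(w@s[j]/w.sum()*1000).round(1) if w.sum()>0 else None, ys[j].max())
E
python3 edge.py top0.npy f5.npy; python3 -c "
from h import *
plan(.418,-.4146,.25,-27.4,True)"
```

```text
top0.npy L front -63.49999999999994 back -120.5 mid+28 -63.99999999999997 line 0.2 187.5603
top0.npy R front -3.499999999999892 back -106.49999999999999 mid+28 -26.999999999999936 line 0.5 192.9061
f5.npy L front -1.9999999999998908 back -59.49999999999994 mid+28 -2.7499999999999147 line 9.1 15.001427
f5.npy R front -1.4999999999998903 back -58.99999999999994 mid+28 -2.2499999999999147 line 3.4 26.817902
t 24.75 p [ 0.4167 -0.4186  0.2578] rpy [-3.14e+00  2.00e-03 -4.55e-01] F [ 1.2  0.6 -2. ] w 0.020372464574005683
yaw -26.1 -> -27.4 n 1 q7 0.58
[[-0.6, -4.1, 7.8, -0.1, 0.1, 1.3]]
```

>>> arm_command(
  targets=[
    [0,-4,8,0,0,1.3],
    [0,0,8,0,0,0],
    [0,0,0,0,0,0],
  ],
)

```text
clock: 25.05
position: [0.4147, -0.4205, 0.2396]
tool_rot: [3.141, 0.004, -0.484]
force: [0.4, 0.7, -1.9]
grip_width: 0.021
```

```bash
cat > hand.py <<'E'
from h import *
s=st(); p=np.array(s['position']); f=grab('side','hand.png'); P=cloud(f); H,S,V=hsvof(f)
ya=np.array([.4607,.8876]); xa=np.array([.8876,-.4607]); o=np.array([.489,-.4515])
R=lambda q:np.c_[(q[...,:2]-o)@xa,(q[...,:2]-o)@ya]*1000
near=(np.linalg.norm(P[...,:2]-p[:2],axis=2)<.05)
print('tcp in hook0 frame',R(p[None])[0].round(1))
m=near&(S>140)&((H<6)|(H>173))&(V>70); q=P[m]; r=R(q)
print('red n',m.sum(),'rack y',np.percentile(r[:,1],[1,3,97,99]).round(1),'z',np.percentile(q[:,2],[2,98]).round(4))
for a,b in((.16,.19),(.13,.16),(.11,.13),(.075,.10)):
    m=near&(P[...,2]>a)&(P[...,2]<b)&(S<90); r=R(P[m]); print('shaft z',a,m.sum(),np.median(r,0).round(1))
x,y=map(int,proj(f,[p-[0,0,.06]])[0]); y=max(y,60); cv2.imwrite('pics/h%d.png'%(s['clock']*100),cv2.resize(f['color'][y-60:y+70,x-80:x+80],None,fx=4,fy=4,interpolation=cv2.INTER_CUBIC)[:,:,::-1]); print('h%d.png'%(s['clock']*100))
E
python3 hand.py
```

```text
t 25.05 p [ 0.4147 -0.4205  0.2396] rpy [ 3.141  0.004 -0.484] F [ 0.4  0.7 -1.9] w 0.021004430183673546
tcp in hook0 frame [-80.2  -6.7]
red n 482 rack y [-41.9 -41.4  21.5  24.1] z [0.217  0.2405]
shaft z 0.16 46 [-80.9  -8.9]
shaft z 0.13 62 [-80.4  -9.1]
shaft z 0.11 38 [-80.5  -8.4]
shaft z 0.075 75 [-80.9 -10.6]
h2505.png
```

>>> arm_command(
  targets=[
    [0,-5,-5,0,0,-0.3],
    [0,0,0,0,0,0],
    [0,0,0,0,0,0],
  ],
)

```text
clock: 25.4
position: [0.4191, -0.4136, 0.2465]
tool_rot: [-3.141, 0.003, -0.474]
force: [0.2, -0.1, -2.0]
grip_width: 0.0211
```

```bash
python3 hand.py
```

```text
t 25.4 p [ 0.4191 -0.4136  0.2465] rpy [-3.141e+00  3.000e-03 -4.740e-01] F [ 0.2 -0.1 -2. ] w 0.021107679875449488
tcp in hook0 frame [-79.5   1.5]
red n 472 rack y [-33.9 -33.3  29.6  32.1] z [0.2236 0.2473]
shaft z 0.16 63 [-79.5  -0.5]
shaft z 0.13 60 [-80.   -0.7]
shaft z 0.11 35 [-80.3  -0.6]
shaft z 0.075 60 [-80.5  -2.4]
h2540.png
```

```bash
python3 - <<'E'
from h import *
f=grab('side'); P=cloud(f); H,S,V=hsvof(f)
ya=np.array([.4607,.8876]); xa=np.array([.8876,-.4607]); o=np.array([.489,-.4515])
for nm,o in(('h0',o),('h1',o+.085*ya)):
    # ray-cast bright pixels onto z=0.2
    v,u=np.mgrid[:420,:560]; W=plane(f,np.c_[u.ravel(),v.ravel()],.2)[:,:2]; r=((W-o)@np.c_[xa,ya]*1000).reshape(420,560,2)
    g=f['color'].astype(float).mean(2)
    m=(r[...,0]>-15)&(r[...,0]<25)&(np.abs(r[...,1])<30)&(S<60)
    b=np.arange(-30,30,2); i=np.digitize(r[m][:,1],b)
    print(nm,[(int(b[k-1]),int(g[m][i==k].mean())) for k in range(1,len(b)) if (i==k).any()])
E
```

```text
h0 [(-30, 124), (-28, 125), (-26, 133), (-24, 127), (-22, 127), (-20, 126), (-18, 160), (-16, 213), (-14, 230), (-12, 197), (-10, 151), (-8, 122), (-6, 123), (-4, 128), (-2, 126), (0, 125), (2, 131), (4, 134), (6, 122), (8, 168), (10, 218), (12, 241), (14, 205), (16, 151), (18, 124), (20, 134), (22, 125), (24, 139), (26, 134)]
h1 [(-30, 127), (-28, 122), (-26, 113), (-24, 141), (-22, 125), (-20, 119), (-18, 174), (-16, 221), (-14, 242), (-12, 220), (-10, 154), (-8, 121), (-6, 131), (-4, 138), (-2, 130), (0, 126), (4, 117), (6, 130), (8, 179), (10, 216), (12, 232), (14, 208), (16, 149), (18, 122), (20, 138), (22, 143), (24, 130), (26, 161)]
```

View pics/h2540.png

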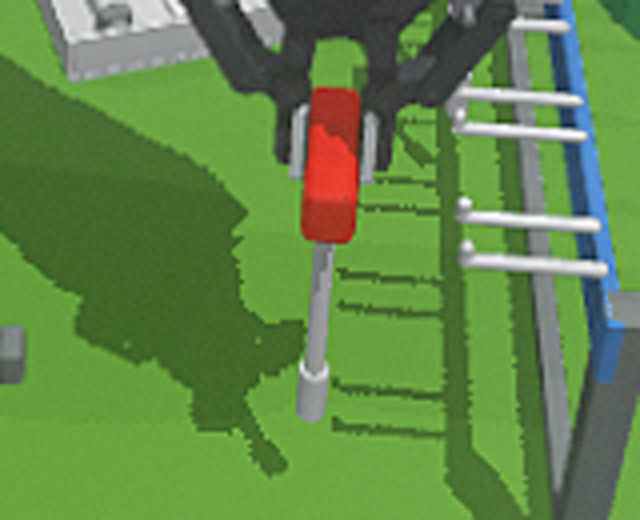

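The hand crop shows the red handle at (330,165), held square with its shaft vertical. Free hook 0's prongs are at (530,225) and (540,265). I'll shift 3 mm sideways and insert.

>>> arm_command(
  targets=[
    [20,2,0,0,0,0],
    [20,0,0,0,0,0],
    [0,0,0,0,0,0],
  ],
)

```text
clock: 25.8
position: [0.4551, -0.4339, 0.2469]
tool_rot: [-3.141, 0.002, -0.474]
force: [-0.4, -0.0, -2.1]
grip_width: 0.0203
```

```bash
python3 hand.py
```

```text
t 25.8 p [ 0.4551 -0.4339  0.2469] rpy [-3.141e+00  2.000e-03 -4.740e-01] F [-0.4 -0.  -2.1] w 0.02033850470275187
tcp in hook0 frame [-38.2   0. ]
red n 481 rack y [-35.4 -35.   28.8  31.6] z [0.2235 0.2476]
shaft z 0.16 67 [-38.1  -1.8]
shaft z 0.13 61 [-38.6  -1.9]
shaft z 0.11 39 [-38.8  -1.9]
shaft z 0.075 51 [-39.8  -4. ]
h2580.png
```

>>> arm_command(
  targets=[
    [10,2,0,0,0,0],
    [16,0,0,0,0,0],
    [14,0,0,0,0,0],
    [0,0,0,0,0,0],
  ],
)

```text
clock: 26.25
position: [0.4872, -0.4538, 0.2471]
tool_rot: [-3.141, 0.004, -0.476]
force: [0.2, 0.5, -2.3]
grip_width: 0.0202
```

```bash
python3 hand.py
```

```text
t 26.25 p [ 0.4872 -0.4538  0.2471] rpy [-3.141  0.004 -0.476] F [ 0.2  0.5 -2.3] w 0.020198892335907333
tcp in hook0 frame [-0.6 -2.9]
red n 472 rack y [-38.5 -38.2  25.5  27.6] z [0.2247 0.2475]
shaft z 0.16 62 [-1.4 -5.1]
shaft z 0.13 91 [ 0.5 -5.8]
shaft z 0.11 58 [ 0.2 -5.7]
shaft z 0.075 83 [ 0.4 -8. ]
h2625.png
```

>>> arm_command(
  targets=[
    [2,-1,7,0,0,0],
    [1,0,5,0,0,0],
    [0,0,0,0,0,0],
  ],
)

```text
clock: 26.6
position: [0.4876, -0.4535, 0.2342]
tool_rot: [-3.14, 0.005, -0.478]
force: [-0.2, 0.8, -1.4]
grip_width: 0.0208
```

>>> arm_command(
  targets=[
    [0,0,4,0,0,0],
    [0,0,0,0,0,0],
  ],
)

```text
clock: 26.8
position: [0.4871, -0.4532, 0.2298]
tool_rot: [-3.14, 0.006, -0.478]
force: [-0.9, -0.2, -2.0]
grip_width: 0.0208
```

>>> arm_command(
  targets=[
    [1,0,2,0,0,0],
    [0,0,0,0,0,0],
  ],
)

```text
clock: 27.0
position: [0.4877, -0.4539, 0.2293]
tool_rot: [-3.14, 0.005, -0.479]
force: [0.1, -0.1, -2.8]
grip_width: 0.0206
```

>>> arm_command(
  targets=[
    [0,0,0,0,0,0],
    [0,0,0,0,0,0],
    [0,0,0,0,0,0],
  ],
  grip=45,
)

```text
clock: 27.3
position: [0.4879, -0.4543, 0.2298]
tool_rot: [-3.14, 0.004, -0.479]
force: [0.2, -0.1, -0.3]
grip_width: 0.0384
```

>>> arm_command(
  targets=[
    [0,0,-10,0,0,0],
    [0,0,-30,0,0,0],
    [0,0,-40,0,0,0],
    [0,0,0,0,0,0],
  ],
)

```text
clock: 27.7
position: [0.4878, -0.4547, 0.3139]
tool_rot: [-3.141, 0.005, -0.479]
force: [-0.2, -0.6, -0.8]
grip_width: 0.0383
```

```bash
python3 hand.py; python3 -c "
from h import *
plan(.50,-.05,.29,-70,True)"
```

```text
t 27.7 p [ 0.4878 -0.4547  0.3139] rpy [-3.141  0.005 -0.479] F [-0.2 -0.6 -0.8] w 0.038253855829599955
tcp in hook0 frame [ 0.4 -3.4]
red n 522 rack y [-38.4 -37.9  27.   29.3] z [0.2063 0.2293]
shaft z 0.16 32 [ 1.1 -5. ]
shaft z 0.13 97 [ 2.3 -5.7]
shaft z 0.11 64 [ 2.3 -5.8]
shaft z 0.075 103 [ 2.1 -6.9]
h2770.png
t 27.75 p [ 0.4875 -0.4539  0.3114] rpy [-3.14   0.007 -0.479] F [-0.9 -0.   0.6] w 0.03843636763363788
yaw -27.4 -> -70 n 9 q7 0.5
[[-19.4, -40.5, 2.6, 0.0, 0.0, 4.7], [-22.7, -38.7, 2.6, 0.0, 0.0, 4.7], [-25.8, -36.7, 2.5, 0.0, 0.0, 4.7], [-28.8, -34.5, 2.5, 0.0, 0.0, 4.7], [-31.5, -32.0, 2.5, 0.0, 0.0, 4.7], [-34.0, -29.3, 2.5, 0.0, 0.0, 4.7], [-36.3, -26.4, 2.5, 0.0, 0.0, 4.7], [-38.4, -23.3, 2.4, 0.0, 0.0, 4.7]]
[[-40.2, -20.0, 2.4, 0.0, 0.0, 4.7]]
```

>>> arm_command(
  targets=[
    [-19,-40,0,0,0,4.7],
    [-23,-39,0,0,0,4.7],
    [-26,-37,0,0,0,4.7],
    [-29,-34,0,0,0,4.7],
    [-31,-32,0,0,0,4.7],
    [-34,-29,0,0,0,4.7],
    [-36,-26,0,0,0,4.7],
    [-38,-23,0,0,0,4.7],
  ],
  grip=52,
)

```text
clock: 28.55
position: [0.4979, -0.0896, 0.3099]
tool_rot: [3.135, 0.008, -1.17]
force: [1.8, 0.6, 0.2]
grip_width: 0.0444
```

```bash
python3 -c "
from h import *
plan(.665,.108,.22,-95,True)"
```

```text
t 28.55 p [ 0.4979 -0.0896  0.3099] rpy [ 3.135  0.008 -1.17 ] F [1.8 0.6 0.2] w 0.044377596355628796
yaw -67.0 -> -95 n 7 q7 -0.72
[[-16.6, -33.1, 12.7, 0.1, 0.0, 4.0], [-18.8, -31.8, 12.8, 0.1, 0.0, 4.0], [-21.0, -30.4, 12.8, 0.1, 0.0, 4.0], [-23.1, -28.9, 12.8, 0.1, 0.0, 4.0], [-25.1, -27.2, 12.8, 0.1, 0.0, 4.0], [-26.9, -25.3, 12.8, 0.1, 0.0, 4.0], [-28.6, -23.4, 12.8, 0.1, 0.0, 4.0]]
```

>>> arm_command(
  targets=[
    [-17,-33,12,0,0,4],
    [-19,-32,12,0,0,4],
    [-21,-30,12,0,0,4],
    [-23,-29,12,0,0,4],
    [-25,-27,12,0,0,4],
    [-27,-25,12,0,0,4],
    [-28,-22,8,0,0,4],
    [0,0,0,0,0,0],
  ],
)

```text
clock: 29.35
position: [0.6672, 0.1258, 0.223]
tool_rot: [3.128, 0.007, -1.671]
force: [-0.8, -0.0, -0.7]
grip_width: 0.0446
```

```bash
python3 -c "
from h import *
plan(.665,.108,.176,-95,True,dmax=16)
"
```

```text
t 29.35 p [0.6672 0.1258 0.223 ] rpy [ 3.128  0.007 -1.671] F [-0.8 -0.  -0.7] w 0.04462708534343862
yaw -95.7 -> -95 n 4 q7 -1.41
[[4.6, -0.1, 11.7, 0.2, 0.1, -0.2], [4.5, 0.0, 11.7, 0.2, 0.1, -0.2], [4.5, 0.0, 11.7, 0.2, 0.1, -0.2], [4.5, 0.1, 11.7, 0.2, 0.1, -0.2]]
```

>>> arm_command(
  targets=[
    [10,0,0,0.5,0.4,0],
    [6,0,0,0,0,0],
    [0,0,0,0,0,0],
  ],
)

```text
clock: 29.65
position: [0.6646, 0.1073, 0.222]
tool_rot: [3.136, -0.003, -1.671]
force: [0.4, -0.2, 0.7]
grip_width: 0.0446
```

```bash
python3 -c "
from h import *
plan(.665,.1078,.176,-95,True,dmax=16)
"
```

```text
t 29.65 p [0.6646 0.1073 0.222 ] rpy [ 3.136e+00 -3.000e-03 -1.671e+00] F [ 0.4 -0.2  0.7] w 0.04459193696501632
yaw -95.7 -> -95 n 3 q7 -1.38
[[-0.2, -0.2, 15.3, 0.1, 0.0, -0.2], [-0.2, -0.2, 15.3, 0.1, 0.0, -0.2], [-0.2, -0.2, 15.3, 0.1, 0.0, -0.2]]
```

>>> arm_command(
  targets=[
    [0,0,16,0,0,0],
    [0,0,16,0,0,-0.4],
    [0,0,14,0,0,0],
    [0,0,0,0,0,0],
  ],
)

```text
clock: 30.05
position: [0.6635, 0.1057, 0.173]
tool_rot: [3.136, -0.001, -1.665]
force: [0.1, -0.1, -0.2]
grip_width: 0.0442
```

>>> arm_command(
  targets=[
    [0,0,0,0,0,0],
    [0,0,0,0,0,0],
    [0,0,0,0,0,0],
    [0,0,0,0,0,0],
    [0,0,0,0,0,0],
  ],
  grip=0,
)

```text
clock: 30.55
position: [0.6638, 0.1059, 0.1735]
tool_rot: [3.137, -0.001, -1.665]
force: [0.4, -0.1, -2.2]
grip_width: 0.0205
```

>>> arm_command(
  targets=[
    [0,0,-15,0,0,0],
    [0,0,-30,0,0,0],
    [0,0,-40,0,0,0],
    [0,0,-25,0,0,0],
    [0,0,0,0,0,0],
  ],
)

```text
clock: 31.05
position: [0.6641, 0.105, 0.2917]
tool_rot: [3.137, -0.002, -1.666]
force: [-0.2, -0.2, -1.2]
grip_width: 0.0208
```

```bash
python3 -c "
from h import *
plan(.45,-.08,.29,-60,True)"
```

```text
t 31.05 p [0.6641 0.105  0.2917] rpy [ 3.137e+00 -2.000e-03 -1.666e+00] F [-0.2 -0.2 -1.2] w 0.02076293132153105
yaw -95.5 -> -60 n 7 q7 -1.42
[[29.2, 27.9, 0.4, 0.0, 0.0, -5.1], [26.6, 30.4, 0.4, 0.0, 0.0, -5.1], [23.9, 32.6, 0.4, 0.0, 0.0, -5.1], [20.9, 34.6, 0.4, 0.0, 0.0, -5.1], [17.7, 36.3, 0.3, 0.0, 0.0, -5.1], [14.5, 37.7, 0.3, 0.0, 0.0, -5.1], [11.1, 38.9, 0.3, 0.0, 0.0, -5.1]]
```

>>> arm_command(
  targets=[
    [29,28,0,0,0,-5.1],
    [27,30,0,0,0,-5.1],
    [24,33,0,0,0,-5.1],
    [21,35,0,0,0,-5.1],
    [18,36,0,0,0,-5.1],
    [14,38,0,0,0,-5.1],
    [11,39,0,0,0,-5.1],
  ],
)

```text
clock: 31.75
position: [0.4452, -0.0862, 0.2929]
tool_rot: [3.138, -0.0, -1.013]
force: [-0.3, -0.8, -1.3]
grip_width: 0.0204
```

```bash
python3 -c "
from h import *
plan(.457,-.3392,.247,-27.4,True)"
```

```text
t 31.75 p [ 0.4452 -0.0862  0.2929] rpy [ 3.138 -0.    -1.013] F [-0.3 -0.8 -1.3] w 0.02042898449864376
yaw -58.1 -> -27.4 n 6 q7 -0.62
[[36.8, 20.6, 7.7, 0.0, 0.0, -5.1], [34.8, 23.8, 7.7, 0.0, 0.0, -5.1], [32.6, 26.8, 7.7, 0.0, 0.0, -5.1], [30.1, 29.6, 7.7, 0.0, 0.0, -5.1], [27.3, 32.2, 7.7, 0.0, 0.0, -5.1], [24.3, 34.5, 7.7, 0.0, 0.0, -5.1]]
```

>>> arm_command(
  targets=[
    [37,21,5,0,0,-5.1],
    [35,24,6,0,0,-5.1],
    [33,27,7,0,0,-5.1],
    [30,30,7,0,0,-5.1],
    [27,32,7,0,0,-5.1],
    [22,33,7,0,0,-5],
    [0,0,0,0,0,0],
    [0,0,0,0,0,0],
  ],
)

```text
clock: 32.55
position: [0.4498, -0.3461, 0.2542]
tool_rot: [-3.14, 0.002, -0.466]
force: [0.1, -0.2, -1.0]
grip_width: 0.0207
```

```bash
sed -i 's/^ya=/HK=int(__import__("sys").argv[1]);ya=/; s/o=np.array(\[.489,-.4515\])$/o=np.array([.489,-.4515])+HK*.085*ya/' hand.py; python3 hand.py 1; python3 -c "
from h import *
plan(.457,-.3392,.247,-27.4,True)"
```

```text
t 32.55 p [ 0.4498 -0.3461  0.2542] rpy [-3.14e+00  2.00e-03 -4.66e-01] F [ 0.1 -0.2 -1. ] w 0.02068097678212946
tcp in hook0 frame [-83.4  -9.5]
red n 376 rack y [-43.6 -43.   20.6  24. ] z [0.2314 0.2551]
shaft z 0.16 57 [-84.8  -9.3]
shaft z 0.13 51 [-85.7  -9.1]
shaft z 0.11 49 [-86.2  -9.9]
shaft z 0.075 32 [-86.9 -11.5]
h3254.png
t 32.6 p [ 0.4496 -0.3461  0.2544] rpy [-3.14e+00  2.00e-03 -4.66e-01] F [-1.3 -0.8 -1.4] w 0.020378353749912374
yaw -26.7 -> -27.4 n 1 q7 0.45
[[3.5, -9.4, 7.4, -0.1, 0.1, 0.7]]
```

>>> arm_command(
  targets=[
    [20,-4,3,0,0,0.7],
    [20,0,3,0,0,0],
    [0,0,0,0,0,0],
  ],
)

```text
clock: 32.9
position: [0.4892, -0.3578, 0.2493]
tool_rot: [-3.139, 0.001, -0.477]
force: [0.1, 0.5, -2.3]
grip_width: 0.0208
```

```bash
python3 hand.py 1
```

```text
t 32.9 p [ 0.4892 -0.3578  0.2493] rpy [-3.139e+00  1.000e-03 -4.770e-01] F [ 0.1  0.5 -2.3] w 0.02079431506890184
tcp in hook0 frame [-43.   -1.8]
red n 363 rack y [-35.8 -35.3  28.8  32.2] z [0.227  0.2516]
shaft z 0.16 57 [-44.5  -1.2]
shaft z 0.13 51 [-45.2  -1.4]
shaft z 0.11 44 [-45.4  -1.2]
shaft z 0.075 42 [-46.5  -2.8]
h3290.png
```

>>> arm_command(
  targets=[
    [10,2,0,0,0,0],
    [18,0,0,0,0,0],
    [16,0,0,0,0,0],
    [0,0,0,0,0,0],
  ],
)

```text
clock: 33.35
position: [0.5287, -0.3773, 0.2511]
tool_rot: [-3.137, 0.001, -0.475]
force: [-0.6, 0.9, -2.8]
grip_width: 0.0206
```

```bash
python3 hand.py 1
```

```text
t 33.35 p [ 0.5287 -0.3773  0.2511] rpy [-3.137e+00  1.000e-03 -4.750e-01] F [-0.6  0.9 -2.8] w 0.020580609871609985
tcp in hook0 frame [ 1.  -0.9]
red n 365 rack y [-35.  -34.3  26.3  29.8] z [0.2281 0.2537]
shaft z 0.16 23 [-2.5  0.5]
shaft z 0.13 19 [-3.3  0.3]
shaft z 0.11 37 [-1.3 -0.5]
shaft z 0.075 37 [-2.5 -2.3]
h3335.png
```

>>> arm_command(
  targets=[
    [1,2,8,0,0,0],
    [1,0,8,0,0,0],
    [0,0,0,0,0,0],
  ],
)

```text
clock: 33.7
position: [0.5277, -0.379, 0.234]
tool_rot: [-3.137, 0.001, -0.476]
force: [-0.6, -0.2, -2.6]
grip_width: 0.0205
```

```bash
python3 hand.py 1
```

```text
t 33.7 p [ 0.5277 -0.379   0.234 ] rpy [-3.137e+00  1.000e-03 -4.760e-01] F [-0.6 -0.2 -2.6] w 0.02053710735028414
tcp in hook0 frame [ 0.9 -2.9]
red n 348 rack y [-37.  -36.3  25.9  28.9] z [0.2138 0.2363]
shaft z 0.16 20 [32.8 -1.7]
shaft z 0.13 17 [-3.5 -1.3]
shaft z 0.11 31 [-1.2 -2.5]
shaft z 0.075 58 [-2.3 -3.7]
h3370.png
```

Well centred (about 0 to +1); lower and release.

>>> arm_command(
  targets=[
    [1,0,4,0,0,0],
    [0,0,1,0,0,0],
    [0,0,0,0,0,0],
  ],
)

```text
clock: 34.05
position: [0.5284, -0.3797, 0.2293]
tool_rot: [-3.137, 0.001, -0.476]
force: [-0.3, 0.4, -1.7]
grip_width: 0.0206
```

>>> arm_command(
  targets=[
    [0,0,0,0,0,0],
    [0,0,0,0,0,0],
    [0,0,0,0,0,0],
  ],
  grip=45,
)

```text
clock: 34.35
position: [0.5286, -0.3799, 0.23]
tool_rot: [-3.137, -0.0, -0.476]
force: [-1.4, -0.2, -0.1]
grip_width: 0.0382
```

>>> arm_command(
  targets=[
    [0,0,-10,0,0,0],
    [0,0,-30,0,0,0],
    [0,0,-40,0,0,0],
    [0,0,-20,0,0,0],
  ],
)

```text
clock: 34.75
position: [0.5275, -0.3799, 0.3331]
tool_rot: [-3.137, 0.004, -0.477]
force: [0.2, -0.2, -0.1]
grip_width: 0.0384
```

```bash
python3 hand.py 1; python3 -c "
from h import *
plan(.44,.05,.30,0,True)"
```

```text
t 34.75 p [ 0.5275 -0.3799  0.3331] rpy [-3.137  0.004 -0.477] F [ 0.2 -0.2 -0.1] w 0.03841303261000236
tcp in hook0 frame [ 1.1 -3.7]
red n 360 rack y [-51.2 -36.7  26.4  29. ] z [0.2102 0.2299]
shaft z 0.16 15 [ 33.  -15.3]
shaft z 0.13 3 [-0.8 -1.8]
shaft z 0.11 20 [ 0.4 -3.4]
shaft z 0.075 56 [ 1.2 -4.4]
h3475.png
t 34.8 p [ 0.5279 -0.3803  0.3354] rpy [-3.138e+00  1.000e-03 -4.770e-01] F [-0.   0.2  4.1] w 0.038394852425550074
yaw -27.3 -> 0 n 10 q7 0.38
[[-27.6, -34.2, 3.7, 0.0, 0.0, -2.7], [-25.9, -35.5, 3.7, 0.0, 0.0, -2.7], [-24.2, -36.7, 3.7, 0.0, 0.0, -2.7], [-22.4, -37.8, 3.7, 0.0, 0.0, -2.7], [-20.6, -38.8, 3.6, 0.0, 0.0, -2.7], [-18.7, -39.7, 3.6, 0.0, 0.0, -2.7], [-16.8, -40.6, 3.6, 0.0, 0.0, -2.7], [-14.8, -41.3, 3.6, 0.0, 0.0, -2.7]]
[[-12.8, -42.0, 3.6, 0.0, 0.0, -2.7], [-10.8, -42.6, 3.6, 0.0, 0.0, -2.7]]
```

>>> arm_command(
  targets=[
    [-27,-34,3,0,0,-2.7],
    [-26,-36,3,0,0,-2.7],
    [-24,-37,3,0,0,-2.7],
    [-22,-38,3,0,0,-2.7],
    [-21,-39,3,0,0,-2.7],
    [-19,-40,3,0,0,-2.7],
    [-17,-41,3,0,0,-2.7],
    [-15,-41,3,0,0,-2.7],
  ],
  grip=80,
)

```text
clock: 35.6
position: [0.4543, -0.03, 0.3158]
tool_rot: [-3.141, -0.008, -0.095]
force: [1.4, -0.1, -0.7]
grip_width: 0.068
```

```bash
python3 -c "
from h import *
plan(.548,.252,.17,93.2)"
```

```text
t 35.6 p [ 0.4543 -0.03    0.3158] rpy [-3.141 -0.008 -0.095] F [ 1.4 -0.1 -0.7] w 0.06795939875023907
yaw -5.4 -> 93.2 n 13 q7 -0.01
[[5.0, -22.3, 11.3, 0.0, 0.0, -7.6], [7.9, -21.4, 11.3, 0.0, 0.0, -7.6], [10.7, -20.2, 11.3, 0.0, 0.0, -7.6], [13.3, -18.6, 11.3, 0.0, 0.0, -7.6], [15.6, -16.6, 11.3, 0.0, 0.0, -7.6], [17.7, -14.4, 11.3, 0.0, 0.0, -7.6], [19.4, -12.0, 11.3, 0.0, 0.0, -7.6], [20.9, -9.3, 11.3, 0.0, 0.0, -7.6]]
[[21.9, -6.5, 11.3, 0.0, 0.0, -7.6], [22.6, -3.5, 11.3, 0.0, 0.0, -7.6], [22.8, -0.5, 11.3, 0.0, 0.0, -7.6], [22.7, 2.5, 11.2, 0.0, 0.0, -7.6], [22.2, 5.5, 11.2, 0.0, 0.0, -7.6]]
```

>>> arm_command(
  targets=[
    [5,-22,10,0,0,-7.6],
    [8,-21,10,0,0,-7.6],
    [11,-20,10,0,0,-7.6],
    [13,-19,10,0,0,-7.6],
    [16,-17,10,0,0,-7.6],
    [18,-14,10,0,0,-7.6],
    [19,-12,10,0,0,-7.6],
    [21,-9,10,0,0,-7.6],
  ],
)

```text
clock: 36.4
position: [0.5107, 0.1551, 0.2405]
tool_rot: [3.131, -0.014, 1.011]
force: [0.3, -0.5, 0.5]
grip_width: 0.0687
```

>>> arm_command(
  targets=[
    [22,-6,10,0,0,-7.6],
    [23,-3,10,0,0,-7.6],
    [23,0,10,0,0,-7.6],
    [23,2,10,0,0,-7.6],
    [20,3,10,0,0,-7.6],
    [0,0,0,0,0,0],
    [0,0,0,0,0,0],
  ],
)

```text
clock: 37.1
position: [0.5423, 0.2704, 0.1922]
tool_rot: [3.121, -0.005, 1.706]
force: [0.9, -1.4, -0.5]
grip_width: 0.0687
```

```bash
python3 -c "
from h import *
plan(.548,.2535,.093,93.2,True,dmax=16)"
```

```text
t 37.1 p [0.5423 0.2704 0.1922] rpy [ 3.121 -0.005  1.706] F [ 0.9 -1.4 -0.5] w 0.06871559904230976
yaw 97.7 -> 93.2 n 7 q7 1.2
[[-2.6, 0.2, 14.2, 0.2, 0.0, 0.6], [-2.6, 0.3, 14.2, 0.2, 0.0, 0.6], [-2.5, 0.3, 14.2, 0.2, 0.0, 0.6], [-2.5, 0.4, 14.2, 0.2, 0.0, 0.6], [-2.5, 0.5, 14.2, 0.2, 0.0, 0.6], [-2.5, 0.5, 14.2, 0.2, 0.0, 0.6], [-2.5, 0.6, 14.2, 0.2, 0.0, 0.6]]
```

>>> arm_command(
  targets=[
    [-10,1,0,0.6,0,2.2],
    [-7,1,10,0.6,0,2.2],
    [0,1,20,0,0,0],
    [0,1,20,0,0,0],
    [0,1,20,0,0,0],
    [0,1,20,0,0,0],
    [0,0,0,0,0,0],
  ],
)

```text
clock: 37.8
position: [0.5534, 0.2439, 0.1002]
tool_rot: [-3.141, -0.003, 1.594]
force: [-0.4, -0.1, 1.0]
grip_width: 0.0681
```

```bash
python3 -c "
from h import *
plan(.548,.2535,.093,93.2,True,dmax=16)"
```

```text
t 37.8 p [0.5534 0.2439 0.1002] rpy [-3.141e+00 -3.000e-03  1.594e+00] F [-0.4 -0.1  1. ] w 0.0680983817305886
yaw 91.4 -> 93.2 n 1 q7 1.17
[[9.7, -5.2, 7.2, 0.0, -0.2, -1.8]]
```

>>> arm_command(
  targets=[
    [9,-4,0,0,0,-1.8],
    [0,0,4,0,0,0],
    [0,0,0,0,0,0],
  ],
)

```text
clock: 38.1
position: [0.5499, 0.2521, 0.0978]
tool_rot: [3.141, -0.003, 1.624]
force: [-0.3, -0.3, 0.8]
grip_width: 0.0689
```

>>> arm_command(
  targets=[
    [0,0,0,0,0,0],
    [0,0,0,0,0,0],
    [0,0,0,0,0,0],
    [0,0,0,0,0,0],
    [0,0,0,0,0,0],
  ],
  grip=0,
  grip_force=25,
)

```text
clock: 38.6
position: [0.5504, 0.2548, 0.0997]
tool_rot: [3.138, -0.007, 1.624]
force: [-0.3, 2.4, -3.9]
grip_width: 0.0413
```

>>> arm_command(
  targets=[
    [0,2.5,0,0,0,0],
    [0,0,0,0,0,0],
    [0,0,0,0,0,0],
  ],
)

```text
clock: 38.9
position: [0.5526, 0.2549, 0.0997]
tool_rot: [3.139, -0.007, 1.624]
force: [-1.7, 2.8, -2.6]
grip_width: 0.0405
```

>>> arm_command(
  targets=[
    [0,0,0,0,0,0],
    [0,0,0,0,0,0],
    [0,0,-20,0,0,0],
    [0,0,-35,0,0,0],
    [40,0,-15,0,0,0],
    [42,0,0,0,0,0],
    [42,0,0,0,0,0],
    [36,0,0,0,0,0],
  ],
  grip=75,
)

```text
clock: 39.7
position: [0.5484, 0.4116, 0.176]
tool_rot: [3.134, -0.005, 1.612]
force: [0.3, 0.3, -0.5]
grip_width: 0.0638
```

```bash
python3 -c "
from h import *
plan(.542,.4185,.093,93.2,True,dmax=16)"
```

```text
t 39.7 p [0.5484 0.4116 0.176 ] rpy [ 3.134 -0.005  1.612] F [ 0.3  0.3 -0.5] w 0.06383884887149711
yaw 92.4 -> 93.2 n 6 q7 0.96
[[1.1, -1.1, 13.8, 0.1, -0.1, -0.1], [1.1, -1.1, 13.8, 0.1, -0.1, -0.1], [1.2, -1.1, 13.8, 0.1, -0.1, -0.1], [1.2, -1.1, 13.8, 0.1, -0.1, -0.1], [1.2, -1.0, 13.8, 0.1, -0.1, -0.1], [1.2, -1.0, 13.8, 0.1, -0.1, -0.1]]
```

>>> arm_command(
  targets=[
    [2,-2,0,0,0,-0.7],
    [2,-2,16,0,0,0],
    [1,-1,18,0,0,0],
    [0,0,18,0,0,0],
    [0,0,18,0,0,0],
    [0,0,10,0,0,0],
    [0,0,0,0,0,0],
  ],
)

```text
clock: 40.4
position: [0.5424, 0.4187, 0.0898]
tool_rot: [3.134, -0.005, 1.626]
force: [0.1, 0.4, -0.2]
grip_width: 0.0642
```

```bash
python3 -c "
from h import *
plan(.542,.4185,.093,93.2,True,dmax=16)"
```

```text
t 40.4 p [0.5424 0.4187 0.0898] rpy [ 3.134 -0.005  1.626] F [ 0.1  0.4 -0.2] w 0.06418299094202971
yaw 93.2 -> 93.2 n 1 q7 0.96
[[-0.1, -0.4, -3.2, 0.4, -0.3, 0.0]]
```

>>> arm_command(
  targets=[
    [0,0,0,0,0,0],
    [0,0,0,0,0,0],
    [0,0,0,0,0,0],
    [0,0,0,0,0,0],
    [0,0,0,0,0,0],
  ],
  grip=0,
)

```text
clock: 40.9
position: [0.5427, 0.4197, 0.0908]
tool_rot: [3.132, -0.008, 1.626]
force: [2.0, 2.8, -12.3]
grip_width: 0.0414
```

>>> arm_command(
  targets=[
    [0,2.5,0,0,0,0],
    [0,0,0,0,0,0],
    [0,0,0,0,0,0],
  ],
)

```text
clock: 41.2
position: [0.5446, 0.4198, 0.0908]
tool_rot: [3.134, -0.008, 1.627]
force: [-1.4, 2.5, -9.6]
grip_width: 0.0411
```

>>> arm_command(
  targets=[
    [0,0,0,0,0,0],
    [0,0,0,0,0,0],
    [0,0,-20,0,0,0],
    [0,0,-40,0,0,0],
    [0,0,-40,0,0,0],
    [0,0,-40,0,0,0],
  ],
  grip=75,
)

```text
clock: 41.8
position: [0.5436, 0.4169, 0.2331]
tool_rot: [3.136, -0.004, 1.625]
force: [0.1, 0.2, 0.2]
grip_width: 0.0639
```

```bash
python3 -c "
from h import *
plan(.40,-.2,.29,0,True)"
```

```text
t 41.8 p [0.5436 0.4169 0.2331] rpy [ 3.136 -0.004  1.625] F [0.1 0.2 0.2] w 0.06388744325842814
yaw 93.1 -> 0 n 15 q7 0.95
[[-40.5, -11.8, -4.0, 0.0, 0.0, 6.2], [-41.6, -7.3, -4.0, 0.0, 0.0, 6.2], [-42.1, -2.8, -4.0, 0.0, 0.0, 6.2], [-42.2, 1.8, -4.0, 0.0, 0.0, 6.2], [-41.7, 6.3, -3.9, 0.0, 0.0, 6.2], [-40.8, 10.8, -3.9, 0.0, 0.0, 6.2], [-39.4, 15.2, -3.9, 0.0, 0.0, 6.2], [-37.5, 19.3, -3.9, 0.0, 0.0, 6.2]]
[[-35.2, 23.3, -3.9, 0.0, 0.0, 6.2], [-32.5, 27.0, -3.8, 0.0, 0.0, 6.2], [-29.4, 30.3, -3.8, 0.0, 0.0, 6.2], [-26.0, 33.3, -3.8, 0.0, 0.0, 6.2], [-22.2, 35.9, -3.8, 0.0, 0.0, 6.2], [-18.2, 38.1, -3.8, 0.0, 0.0, 6.2], [-14.0, 39.9, -3.8, 0.0, 0.0, 6.2]]
```

Both were nudged about 2 mm. I'll move the arm clear to inspect everything.

>>> arm_command(
  targets=[
    [-40,-12,-4,0,0,6.2],
    [-42,-7,-4,0,0,6.2],
    [-42,-3,-4,0,0,6.2],
    [-42,2,-4,0,0,6.2],
    [-42,6,-4,0,0,6.2],
    [-41,11,-4,0,0,6.2],
    [-39,15,-4,0,0,6.2],
    [-37,19,-4,0,0,6.2],
  ],
)

```text
clock: 42.6
position: [0.4641, 0.0838, 0.2718]
tool_rot: [3.142, -0.031, 0.731]
force: [1.6, -0.6, 1.0]
grip_width: 0.0639
```

>>> arm_command(
  targets=[
    [-35,23,-4,0,0,6.2],
    [-32,27,-4,0,0,6.2],
    [-29,30,-4,0,0,6.2],
    [-26,33,-4,0,0,6.2],
    [-22,36,-4,0,0,6.2],
    [-18,38,-4,0,0,6.2],
    [0,0,0,0,0,0],
  ],
)

```text
clock: 43.3
position: [0.3929, -0.1744, 0.2949]
tool_rot: [-3.119, -0.039, 0.041]
force: [1.0, 0.6, -0.7]
grip_width: 0.0637
```

```bash
python3 edge.py new; python3 parts.py; python3 -c "
from h import *
f=grab('top');g=grab('side')
cv2.imwrite('pics/z1.png',cv2.resize(f['color'][90:300,130:480],None,fx=2.28,fy=2.28,interpolation=cv2.INTER_CUBIC)[:,:,::-1])
cv2.imwrite('pics/z2.png',cv2.resize(g['color'][120:400,170:430],None,fx=2.1,fy=2.1,interpolation=cv2.INTER_CUBIC)[:,:,::-1])"
```

```text
new L front 1.1102230246251565e-13 back -57.49999999999994 mid+28 -0.7499999999999147 line 10.5 13.591988
new R front 1.000000000000112 back -56.99999999999994 mid+28 8.526512829121202e-14 line None 11.788025
at z10 81 mean [ 488.9 -486.7] rect [ 492.4 -488. ] [39.5 39.1] axis 98.5
in tray:
 159 mean [557.  52.] rect [556.6  52.2] [37.5 44.8] axis 6.8
 554 mean [468.8  58.3] rect [470.   63.5] [185.4  46.9] axis 93.0
```

View pics/z1.png

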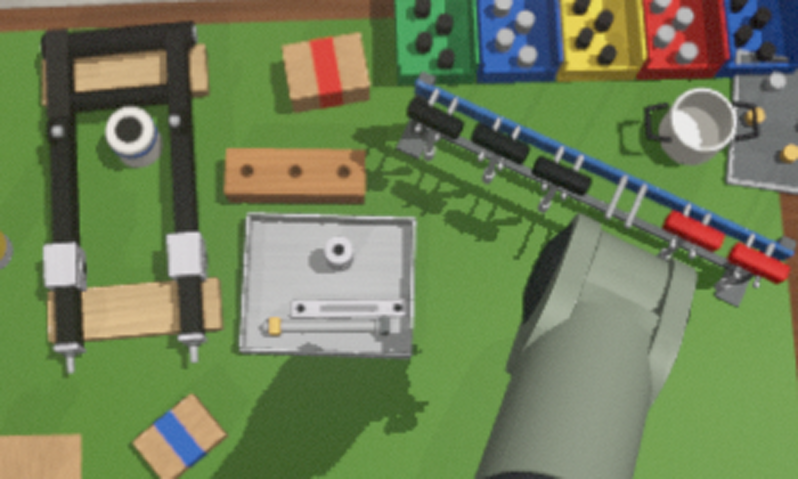

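View pics/z2.png

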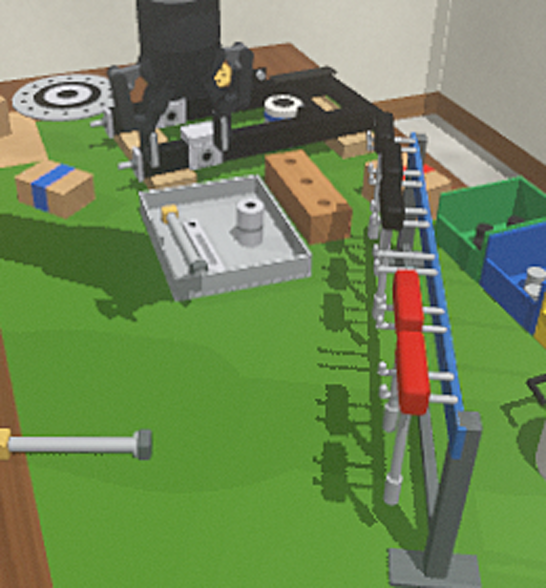

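Both red wrenches hang on hooks 0 and 1 ((758,262) and (692,230) in z1), and the axle, stay and spacer are in the tray. The stay has moved next to the axle, so I'll check its height before handing in.

```bash
python3 - <<'E'
from h import *
s=st(); f=grab('top'); P=cloud(f); H,S,V=hsvof(f); z=P[...,2]
for n,(a,b,c,d) in {'stay':(260,221,305,229),'axle':(250,229,305,237)}.items():
    for row in range(b,d,2): print(n,row,'x',np.median(P[row,a:c,0]).round(3),'z',np.percentile(z[row,a:c],[10,50,90]).round(3), 'ends',np.median(z[row,a:a+10]).round(3),np.median(z[row,c-12:c-4]).round(3))
m=(S>140)&((H<6)|(H>173))&bx(410,180,480,220)&(z>.15); blob(f,m,.228,30,'red hung')
E
```

```text
t 43.5 p [ 0.3947 -0.1692  0.2939] rpy [-3.118 -0.037  0.053] F [0.7 0.1 0.3] w 0.06410857747174531
stay 221 x 0.494 z [0.002 0.009 0.018] ends 0.002 0.015
stay 223 x 0.488 z [0.01  0.015 0.019] ends 0.015 0.014
stay 225 x 0.481 z [0.011 0.015 0.018] ends 0.014 0.015
stay 227 x 0.475 z [0.011 0.013 0.018] ends 0.014 0.014
axle 229 x 0.47 z [0.001 0.005 0.025] ends 0.009 0.024
axle 231 x 0.462 z [0.017 0.023 0.029] ends 0.024 0.027
axle 233 x 0.455 z [0.02  0.023 0.03 ] ends 0.025 0.026
axle 235 x 0.451 z [0.002 0.011 0.023] ends 0.016 0.025
red hung 232 mean [ 527.1 -375.2] rect [ 527.2 -375.1] [69.  26.6] axis 63.7
red hung 234 mean [ 485.8 -449.7] rect [ 485.3 -450. ] [70.4 27.9] axis 65.4
```

```bash
python3 -c "
from workcell import bot
print(bot.job_done())"
```

```text
the job is handed in; nothing more can be done
None
```

I did all the tasks and handed the job in at about 43 s of the 210 s allowed. No verdict was reported.

- **Adjusters:** I gripped and dragged both along the legs, then nudged each forward about 2 mm after a first check. The last top view puts the front edges 0 to -0.75 mm (left) and 0 to +1 mm (right) from their lines. The adjusters hide the lines at this point, so those figures use the line positions measured at the start.
- **Tray:** The axle (the farther of the two look-alikes), the stay bar and the only spacer present are inside. The bar lies flat, with its top 14–15 mm above the bench. It now sits about 3 cm from where I set it, next to the axle, and still well inside the tray. I think that was the knock the task mentions.
- **Red wrenches:** There were two in the block, and they now hang on hooks 0 and 1. The handle centres measured within about 4 mm of where they should hang, and square within about 3°. I judged them upright from the side view, not by measurement.
- **Other items:** The three black wrenches and the bystanders look undisturbed in the final pictures. I did not measure them again. The arm was clear of everything at hand-in.

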